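# Change over the belt grinder's fixture and put it into feed

## Robot

A 7-joint arm with a two-finger parallel gripper is mounted at the origin on the work surface. World frame = base frame: x ahead of the robot, y to its left, z up, the work surface at z = 0. Lengths are in m, angles in rad, forces in N, time in s.
With the tool pointing down it reaches from about 0.4 to 0.875 m from the base axis. Payload 19.3 kg.
Tool frame: the origin (TCP) lies at the very end of the fingers, on their centre line; the grasp point (between the pads) lies 19 mm behind it; z points along the fingers, y is the direction in which the jaws open and shut (so a half turn about z gives the same grasp; the last joint's range is limited). The gripper opens to 85 mm and grips with 20 to 120 N. Pads are 22 mm wide; open, the fingers measure 114 mm over their backs; the gripper's body (76 mm by 85 mm) begins 54 mm behind the grasp point. The pads swing forward as they close: fully open they stand 13 mm farther back than shut.
Start: joints at [1.161, 0.521, -0.036, 1.599, 0.021, 1.021, -0.113], TCP at [0.208, -0.589, 0.231] pointing down, gripper open.
Joint ranges: [-2.91, 2.91], [-0.3, 2.13], [-1.5, 1.42], [0.17, 2.43], [-1.26, 4.41], [0.16, 1.93], [-2.52, 2.52]. Speed limits (rad/s): [1.89, 1.89, 2.39, 2.39, 3.01, 3.01, 3.01].

## Interface

Orientations are given as [roll, pitch, yaw] about the fixed x, y, z axes, in that order (R = Rz(yaw) Ry(pitch) Rx(roll)).
In Python, from workcell import bot, viewer gives the robot as it stands.
- The arm moves only by the shell command python3 -m creep 'ROWS' [FORCE]. ROWS is JSON, a list of rows, each an object of numbers: "rx", "ry", "rz": the turn, a rotation vector about the tool's x, y, z in degrees; "tx", "ty", "tz": the shift along the tool's x, y, z in mm; "hand": the closure, from -1 (fully open) to 1 (shut), so that 0 is half open. In form: [{"rx": .., "ry": .., "rz": .., "tx": .., "ty": .., "tz": .., "hand": ..}, ...]. A call has 1 to 8 rows; each row is the pose to reach, as a shift and turn from the pose commanded when the call began, along the tool's axes at that moment; what a row does not reach only later rows make up. A row lasts 1/10 s, in which the tool goes at most 50 mm and 8.59 degrees, less where a joint would pass 70% of its speed; a pose out of reach is approached as far as the arm can. A call with a gripper value outside its range is refused whole. The fingers move at their own pace and stop on an object; FORCE is the grip in N (left out, the last holds). Time passes only in rows, so rows that repeat a pose let the fingers close. It gives the time, the measured TCP pose, the force and the opening at its end, in the units of the state.
- bot.observe(): the state, without advancing time (a new reading comes with each control period).
- viewer.grab_frame(name): name is "side" or "top"; returns a dict with "pixels" (480x640x3 uint8, blue, green, red), "vertical_fov" (degrees; the focal length in pixels is half the picture's height over the tangent of half this angle, whatever the lens; pixels are square), "cx", "cy" (the principal point, pixels), "distortion" ([k1, k2, p1, p2, k3] as OpenCV has them; the pictures are not rectified), "rvec" (rotation vector, rad) and "tvec" (3), from world to camera coordinates, as OpenCV has them. Camera axes: x right, y down, z forward; pixel columns grow to the right and rows downward; lengths in m; the calibration is good to about 2 mm. A picture is of the moment at which its call begins. There is no depth.
- bot.job_done(): hands the job in, once; it reports no verdict.
Trained networks look in a picture, given as the dict that the camera call returned (one of the last four; its "shot" number tells which), for a name from the list of things; names that differ only in an ending like _2 or _b are one class to them, and where a whole thing is asked for, a point or a joint stands for the part that bears it (a point fixed in the world has none). Each returns a list of dicts, best first, with "score" (0 to 1); they miss things now and then, are a little off and sometimes report something else, mostly with a low value. They report only what shows in the picture. A call takes as long as a camera call. They do not tell look-alikes from the thing itself.
- viewer.outline_of(target, picture): "mask" (480x640 bool, what is visible of it) and "bbox" ([left, top, right, bottom] in pixels, round what is visible of it).
The state is a dict: "clock": time; "qpos": joint angles; "qd": joint speeds; "joint_efforts": joint torques, N m; "position": TCP position; "tool_rot": TCP orientation; "force": force on the tool from outside, world axes, zero at the start; "moment": the same for the moment, N m; "grip_width": finger opening in m.
Only numpy, scipy, OpenCV 4.12 (cv2) and the standard library are available. Lean on these libraries where they do the work, as an engineer would, in place of code of your own. Each camera call takes 0.05 s, during which the arm holds its last target.

## Task

Change over the bench belt grinder: first throw its feed lever out of the red notch into the white neutral notch, then put the ground castings (one end bright) from the fixture into the blue basket and lay every unground, all-red casting flat in a nest of the fixture, lengthwise between the cheeks with its near end up against the stop. Press all three hold-down straps down until their catches snap and hold them, over empty nests too, because a raised strap would hit the belt roller. Only when every strap is latched, throw the feed lever into the green notch; leave the other things on the bench where they are.

Things in the scene. Friction and masses are not known exactly. Their poses are not given: they have to be found in the camera images.
- grinder: Bench belt grinder, fixed, turned up to 4 deg. Origin on the table under the middle nest; x away from the robot, y left towards the belt head, z up. Its fixture plate (x -108 to +100, y -130 to +135 mm, top 80 mm above the table) has three nests 85 mm apart along y. Belt head and motor (up to 410 mm high) at the left, y over 200 mm; feed gearbox (65 mm high) at the right, x -50 to +60, y -310 to -205 mm.
- nest1 (a point): Nest 1 (right): place of a casting's centre when it lies against the stop, 19 mm over the nest floor, 99 mm over the table; axes as the grinder's. The casting lies along x between two cheeks (6 mm high, 46 mm apart, x -35 to +15 mm), near end at the stop (face at x -45 mm, 20 mm high); nothing bounds the far end.
- nest2 (a point): Nest 2 (middle): place of a casting's centre when it lies against the stop, 19 mm over the nest floor, 99 mm over the table; axes as the grinder's. The casting lies along x between two cheeks (6 mm high, 46 mm apart, x -35 to +15 mm), near end at the stop (face at x -45 mm, 20 mm high); nothing bounds the far end.
- nest3 (a point): Nest 3 (left): place of a casting's centre when it lies against the stop, 19 mm over the nest floor, 99 mm over the table; axes as the grinder's. The casting lies along x between two cheeks (6 mm high, 46 mm apart, x -35 to +15 mm), near end at the stop (face at x -45 mm, 20 mm high); nothing bounds the far end.
- strap1 (a joint): Hinge angle of the strap of nest 1: 0 = shut, level, pointing to +x; grows as it opens up and back to the robot, to 1.75. Axis along y, 90 mm before (-x) and 24 mm above the nest point. Stiff hinge: stays where left. In closing a sprung ball catch resists from 0.3 rad (about 4 N at the strap's end), is passed at 0.12 and snaps it to 0: latched under 0.05. Cannot shut on a badly seated casting.
- strap2 (a joint): Hinge angle of the strap of nest 2: 0 = shut, level, pointing to +x; grows as it opens up and back to the robot, to 1.75. Axis along y, 90 mm before (-x) and 24 mm above the nest point. Stiff hinge: stays where left. In closing a sprung ball catch resists from 0.3 rad (about 4 N at the strap's end), is passed at 0.12 and snaps it to 0: latched under 0.05. Cannot shut on a badly seated casting.
- strap3 (a joint): Hinge angle of the strap of nest 3: 0 = shut, level, pointing to +x; grows as it opens up and back to the robot, to 1.75. Axis along y, 90 mm before (-x) and 24 mm above the nest point. Stiff hinge: stays where left. In closing a sprung ball catch resists from 0.3 rad (about 4 N at the strap's end), is passed at 0.12 and snaps it to 0: latched under 0.05. Cannot shut on a badly seated casting.
- strap1_tab (a point): Top of the yellow finger tab (12 mm along the strap, 26 mm wide, 22 mm high) of strap 1, 88 mm from the hinge axis; moves with it. The strap is a steel bar 28 mm wide and 8 mm thick (hinge axis at mid-thickness), reaching 95 mm from the axis; the tab stands on its outer (upper when shut) face. Shut, it clears a seated casting by 1 mm.
- strap2_tab (a point): Top of the yellow finger tab (12 mm along the strap, 26 mm wide, 22 mm high) of strap 2, 88 mm from the hinge axis; moves with it. The strap is a steel bar 28 mm wide and 8 mm thick (hinge axis at mid-thickness), reaching 95 mm from the axis; the tab stands on its outer (upper when shut) face. Shut, it clears a seated casting by 1 mm.
- strap3_tab (a point): Top of the yellow finger tab (12 mm along the strap, 26 mm wide, 22 mm high) of strap 3, 88 mm from the hinge axis; moves with it. The strap is a steel bar 28 mm wide and 8 mm thick (hinge axis at mid-thickness), reaching 95 mm from the axis; the tab stands on its outer (upper when shut) face. Shut, it clears a seated casting by 1 mm.
- feed_lever (a joint): Angle of the upright feed lever on the gearbox: 0 = upright, white neutral notch; -0.5 = red notch, towards the grinder's -y (robot's right); +0.5 = green notch, towards +y (the belt). A sprung detent draws it into the nearest notch and resists between notches with about 5 N at the ball; tipping points at -0.25 and +0.25. End stops at 0.56 either way. Starts in red.
- feed_lever_ball (a point): Centre of the black ball (34 mm diameter) on the feed lever, 130 mm from the pivot; upright it is 180 mm above the table. Below it a 12 mm rod. Pivot axis along the grinder's x, through x 0, y -260, z 50 mm of the grinder. The upright quadrant with the coloured notches stands behind the rod (13 to 23 mm to +x, up to 89 mm from the pivot).
- raw1_mid (a point): Unground casting, dull red all over: cast block 90 x 38 x 38 mm (long axis x), about 0.45 kg; any of its four long faces may be down. Given point: its centre; its own x runs along its length. Lies on the table right of the fixture at the start; may be absent.
- raw2_mid (a point): Unground casting, dull red all over: cast block 90 x 38 x 38 mm (long axis x), about 0.45 kg; any of its four long faces may be down. Given point: its centre; its own x runs along its length. Lies on the table right of the fixture at the start; may be absent.
- raw3_mid (a point): Unground casting, dull red all over: cast block 90 x 38 x 38 mm (long axis x), about 0.45 kg; any of its four long faces may be down. Given point: its centre; its own x runs along its length. Lies on the table right of the fixture at the start; may be absent.
- ground1_mid (a point): Ground casting, dull red with its last 31 mm at the +x end bright metal: cast block 90 x 38 x 38 mm (long axis x), about 0.45 kg; any of its four long faces may be down. Given point: its centre; its own x runs along its length. Lies in nest 1 at the start if present; may be absent.
- ground2_mid (a point): Ground casting, dull red with its last 31 mm at the +x end bright metal: cast block 90 x 38 x 38 mm (long axis x), about 0.45 kg; any of its four long faces may be down. Given point: its centre; its own x runs along its length. Lies in nest 2 at the start if present; may be absent.
- ground3_mid (a point): Ground casting, dull red with its last 31 mm at the +x end bright metal: cast block 90 x 38 x 38 mm (long axis x), about 0.45 kg; any of its four long faces may be down. Given point: its centre; its own x runs along its length. Lies in nest 3 at the start if present; may be absent.
- basket_in (a point): Centre of the inner floor (4 mm above the table) of the fixed blue basket at the front left, open at the top, 150 (its x) x 240 (its y) mm outside, walls 4 mm thick and 60 mm high.
- wrench: Loose wrench, 190 mm long, lying on the table; not part of the job. Origin under its middle.
- brush: Loose hand brush, 170 mm long, on the table in front of the fixture; not part of the job. Origin under its middle.
- coolant: Loose green bottle, 68 mm diameter, 170 mm high, standing behind the grinder; not part of the job. Origin under it.
- jar: Loose grey jar, 70 mm diameter, 85 mm high, behind the grinder; not part of the job. Origin under it.
- spare_belt: Loose rolled spare belt, a brown ring 110 mm diameter, 30 mm high, behind the grinder; not part of the job. Origin under it.
Mind the look-alikes: they are no part of the job. Leave any black or orange look-alike of the part that bears raw3_mid alone.

How it is judged:
On the way, in this order (a step that is already met when the one before it is completed fails the run):
1. the feed lever is in the white neutral notch (value of joint feed_lever between -0.09 and 0.09 rad), for 0.3 s.
2. with the lever in neutral, every ground casting is in the basket, every raw one in a nest, and all three straps are latched (all of step 1 and value of joint each of strap1, strap2, strap3 below 0.05 rad and ((x of raw1_mid in the frame of nest1 between -0.006 and 0.012 m and y of raw1_mid in the frame of nest1 between -0.008 and 0.008 m and z of raw1_mid in the frame of nest1 between -0.004 and 0.004 m and angle between the x axis of raw1_mid and the x axis of nest1, either way round below 0.2 rad) or (x of raw1_mid in the frame of nest2 between -0.006 and 0.012 m and y of raw1_mid in the frame of nest2 between -0.008 and 0.008 m and z of raw1_mid in the frame of nest2 between -0.004 and 0.004 m and angle between the x axis of raw1_mid and the x axis of nest2, either way round below 0.2 rad) or (x of raw1_mid in the frame of nest3 between -0.006 and 0.012 m and y of raw1_mid in the frame of nest3 between -0.008 and 0.008 m and z of raw1_mid in the frame of nest3 between -0.004 and 0.004 m and angle between the x axis of raw1_mid and the x axis of nest3, either way round below 0.2 rad)) and ((x of raw2_mid in the frame of nest1 between -0.006 and 0.012 m and y of raw2_mid in the frame of nest1 between -0.008 and 0.008 m and z of raw2_mid in the frame of nest1 between -0.004 and 0.004 m and angle between the x axis of raw2_mid and the x axis of nest1, either way round below 0.2 rad) or (x of raw2_mid in the frame of nest2 between -0.006 and 0.012 m and y of raw2_mid in the frame of nest2 between -0.008 and 0.008 m and z of raw2_mid in the frame of nest2 between -0.004 and 0.004 m and angle between the x axis of raw2_mid and the x axis of nest2, either way round below 0.2 rad) or (x of raw2_mid in the frame of nest3 between -0.006 and 0.012 m and y of raw2_mid in the frame of nest3 between -0.008 and 0.008 m and z of raw2_mid in the frame of nest3 between -0.004 and 0.004 m and angle between the x axis of raw2_mid and the x axis of nest3, either way round below 0.2 rad)) and ((x of raw3_mid in the frame of nest1 between -0.006 and 0.012 m and y of raw3_mid in the frame of nest1 between -0.008 and 0.008 m and z of raw3_mid in the frame of nest1 between -0.004 and 0.004 m and angle between the x axis of raw3_mid and the x axis of nest1, either way round below 0.2 rad) or (x of raw3_mid in the frame of nest2 between -0.006 and 0.012 m and y of raw3_mid in the frame of nest2 between -0.008 and 0.008 m and z of raw3_mid in the frame of nest2 between -0.004 and 0.004 m and angle between the x axis of raw3_mid and the x axis of nest2, either way round below 0.2 rad) or (x of raw3_mid in the frame of nest3 between -0.006 and 0.012 m and y of raw3_mid in the frame of nest3 between -0.008 and 0.008 m and z of raw3_mid in the frame of nest3 between -0.004 and 0.004 m and angle between the x axis of raw3_mid and the x axis of nest3, either way round below 0.2 rad)) and x of ground1_mid in the frame of basket_in between -0.073 and 0.073 m and y of ground1_mid in the frame of basket_in between -0.118 and 0.118 m and z of ground1_mid in the frame of basket_in between 0 and 0.055 m and x of ground2_mid in the frame of basket_in between -0.073 and 0.073 m and y of ground2_mid in the frame of basket_in between -0.118 and 0.118 m and z of ground2_mid in the frame of basket_in between 0 and 0.055 m and x of ground3_mid in the frame of basket_in between -0.073 and 0.073 m and y of ground3_mid in the frame of basket_in between -0.118 and 0.118 m and z of ground3_mid in the frame of basket_in between 0 and 0.055 m), for 0.2 s.
3. the feed lever is in the green notch (value of joint feed_lever between 0.43 and 0.57 rad), for 0.3 s.
At the end, for the whole second after the job is handed in: Lever at rest in the green notch (0.43 to 0.57 rad); all straps latched (under 0.05 rad); each raw casting flat and lengthwise in a nest (-6 to +12 mm from its place at the stop, 8 mm sideways, 4 mm in height); each ground casting inside the basket (all of step 3 and velocity of joint feed_lever below 0.1 rad/s and value of joint each of strap1, strap2, strap3 below 0.05 rad and ((x of raw1_mid in the frame of nest1 between -0.006 and 0.012 m and y of raw1_mid in the frame of nest1 between -0.008 and 0.008 m and z of raw1_mid in the frame of nest1 between -0.004 and 0.004 m and angle between the x axis of raw1_mid and the x axis of nest1, either way round below 0.2 rad) or (x of raw1_mid in the frame of nest2 between -0.006 and 0.012 m and y of raw1_mid in the frame of nest2 between -0.008 and 0.008 m and z of raw1_mid in the frame of nest2 between -0.004 and 0.004 m and angle between the x axis of raw1_mid and the x axis of nest2, either way round below 0.2 rad) or (x of raw1_mid in the frame of nest3 between -0.006 and 0.012 m and y of raw1_mid in the frame of nest3 between -0.008 and 0.008 m and z of raw1_mid in the frame of nest3 between -0.004 and 0.004 m and angle between the x axis of raw1_mid and the x axis of nest3, either way round below 0.2 rad)) and ((x of raw2_mid in the frame of nest1 between -0.006 and 0.012 m and y of raw2_mid in the frame of nest1 between -0.008 and 0.008 m and z of raw2_mid in the frame of nest1 between -0.004 and 0.004 m and angle between the x axis of raw2_mid and the x axis of nest1, either way round below 0.2 rad) or (x of raw2_mid in the frame of nest2 between -0.006 and 0.012 m and y of raw2_mid in the frame of nest2 between -0.008 and 0.008 m and z of raw2_mid in the frame of nest2 between -0.004 and 0.004 m and angle between the x axis of raw2_mid and the x axis of nest2, either way round below 0.2 rad) or (x of raw2_mid in the frame of nest3 between -0.006 and 0.012 m and y of raw2_mid in the frame of nest3 between -0.008 and 0.008 m and z of raw2_mid in the frame of nest3 between -0.004 and 0.004 m and angle between the x axis of raw2_mid and the x axis of nest3, either way round below 0.2 rad)) and ((x of raw3_mid in the frame of nest1 between -0.006 and 0.012 m and y of raw3_mid in the frame of nest1 between -0.008 and 0.008 m and z of raw3_mid in the frame of nest1 between -0.004 and 0.004 m and angle between the x axis of raw3_mid and the x axis of nest1, either way round below 0.2 rad) or (x of raw3_mid in the frame of nest2 between -0.006 and 0.012 m and y of raw3_mid in the frame of nest2 between -0.008 and 0.008 m and z of raw3_mid in the frame of nest2 between -0.004 and 0.004 m and angle between the x axis of raw3_mid and the x axis of nest2, either way round below 0.2 rad) or (x of raw3_mid in the frame of nest3 between -0.006 and 0.012 m and y of raw3_mid in the frame of nest3 between -0.008 and 0.008 m and z of raw3_mid in the frame of nest3 between -0.004 and 0.004 m and angle between the x axis of raw3_mid and the x axis of nest3, either way round below 0.2 rad)) and x of ground1_mid in the frame of basket_in between -0.073 and 0.073 m and y of ground1_mid in the frame of basket_in between -0.118 and 0.118 m and z of ground1_mid in the frame of basket_in between 0 and 0.055 m and x of ground2_mid in the frame of basket_in between -0.073 and 0.073 m and y of ground2_mid in the frame of basket_in between -0.118 and 0.118 m and z of ground2_mid in the frame of basket_in between 0 and 0.055 m and x of ground3_mid in the frame of basket_in between -0.073 and 0.073 m and y of ground3_mid in the frame of basket_in between -0.118 and 0.118 m and z of ground3_mid in the frame of basket_in between 0 and 0.055 m); the robot touches nothing.
It fails at once if the feed is engaged (lever past half-way to green) while a strap is not latched (value of joint feed_lever above 0.3 rad and value of joint any of strap1, strap2, strap3 above 0.08 rad).
It fails at once if a ground casting is taken off or a raw one put on while the lever is still in the red notch (value of joint feed_lever below -0.3 rad and (distance of any of ground1_mid, ground2_mid, ground3_mid from where it was at the start of the episode above 0.04 m or (x of raw1_mid in the frame of grinder above -0.06 m and y of raw1_mid in the frame of grinder above -0.13 m) or (x of raw2_mid in the frame of grinder above -0.06 m and y of raw2_mid in the frame of grinder above -0.13 m) or (x of raw3_mid in the frame of grinder above -0.06 m and y of raw3_mid in the frame of grinder above -0.13 m))).
It fails at once if one of the other things on the bench is shoved aside or knocked over (moved more than 50 mm) (distance of any of wrench, brush, coolant, jar, spare_belt from where it was at the start of the episode above 0.05 m).
Of raw1, raw2, raw3 only 2 to 3 are there at a start; the rules pass over those that are not, and their reading is None.
Of ground1, ground2, ground3 only 1 to 2 are there at a start; the rules pass over those that are not, and their reading is None.
At some moment in a run one of raw1, raw2, raw3 may be knocked a few centimetres aside while the robot is not near it.
Once in a run the grip may slacken for a moment while it holds something.
It also fails if it takes over 210 s, if anything falls off the work surface, if the arm or the gripper's body presses on something with over 40 N, if the wrist force passes 120 N, or if a joint passes its speed limit or range.

## Working session

There is one attempt and no reset: what is moved stays moved. The work goes in short steps, Python scripts to look and compute and a shell command to move; the robot and the scene stay as the last step left them, time stands still between calls to the robot, and variables do not carry over. Pictures are saved under pics/ and viewed, and the job is handed in when it is done.

```bash
ls -la; mkdir -p pics; python3 - <<'E'
from workcell import bot, viewer
import cv2
s=bot.observe(); print(s)
for n in("side","top"):
    f=viewer.grab_frame(n); print({k:v for k,v in f.items() if k!="pixels"})
    cv2.imwrite(f"pics/{n}0.png",f["pixels"])
E
```

```text
total 12
drwxr-xr-x  3 agent agent 4096 Dec  6 17:34 .
drwxr-xr-x 23 root  root  4096 Dec  6 17:34 ..
drwxr-xr-x  2 agent agent 4096 Dec  6 17:34 pics
{'clock': 0.0, 'qpos': array([ 1.1608215 ,  0.52202618, -0.03632928,  1.59997547,  0.02119586,
        1.02109806, -0.11277405]), 'qd': array([-5.11051364e-04,  1.55862176e-03,  8.80813482e-05,  2.38621702e-04,
       -1.62590434e-03,  6.35217584e-04,  4.69600637e-04]), 'joint_efforts': array([-2.11150007e-03, -9.27106762e+01,  1.98023379e+00, -3.69931769e+01,
        1.79767970e-02,  8.15098087e-03,  3.36786240e-05]), 'position': array([ 0.20815728, -0.58897462,  0.23072978]), 'tool_rot': array([-3.14047292e+00,  7.48779422e-05,  3.39789715e-01]), 'force': array([0.1359824 , 0.10597237, 0.26542836]), 'moment': array([-0.00676528, -0.02729961, -0.0103739 ]), 'grip_width': 0.08557475503423455}
{'vertical_fov': 45.12327319351129, 'cx': 316.4197078503818, 'cy': 235.41263468846333, 'distortion': array([-0.1435687,  0.       ,  0.       ,  0.       ,  0.       ]), 'rvec': array([ 1.03812776, -2.5056774 ,  0.92901628]), 'tvec': array([0.27529245, 0.4707771 , 1.42090681]), 'shot': 1}
{'vertical_fov': 50.31396506696129, 'cx': 320.4560185226709, 'cy': 246.01989483098802, 'distortion': array([-0.02370798,  0.        ,  0.        ,  0.        ,  0.        ]), 'rvec': array([ 2.17006526, -2.12059231,  0.18202474]), 'tvec': array([-0.18351114,  0.54359547,  1.44427677]), 'shot': 2}
```

View pics/side0.png

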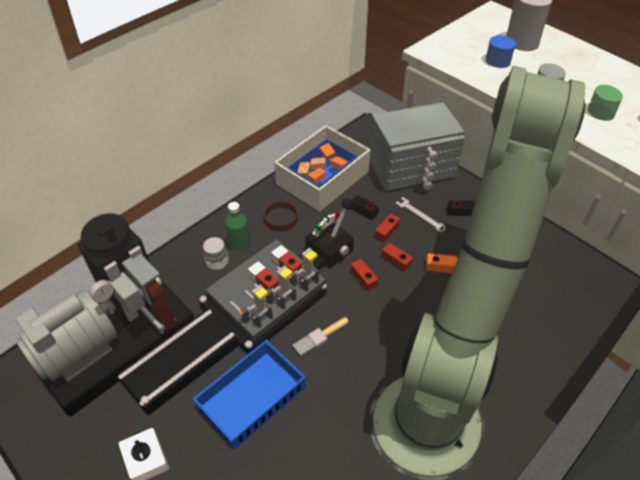

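View pics/top0.png

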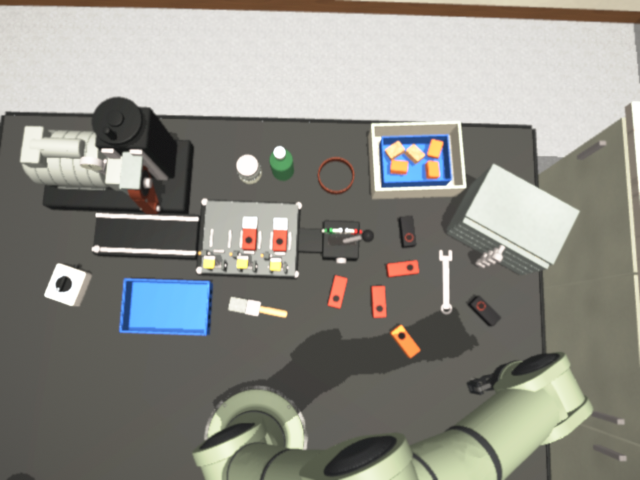

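```bash
cat > h.py <<'E'
import numpy as np, cv2
from workcell import bot, viewer
from scipy.spatial.transform import Rotation as Ro
def cam(f):
    fl=240/np.tan(np.radians(f["vertical_fov"])/2)
    K=np.array([[fl,0,f["cx"]],[0,fl,f["cy"]],[0,0,1]]); return K,np.array(f["distortion"]),np.array(f["rvec"]),np.array(f["tvec"])
def proj(f,P):
    K,d,r,t=cam(f); return cv2.projectPoints(np.array(P,float).reshape(-1,3),r,t,K,d)[0].reshape(-1,2)
def back(f,uv,z):
    K,d,r,t=cam(f); p=cv2.undistortPoints(np.array(uv,float).reshape(-1,1,2),K,d).reshape(-1,2)
    R=cv2.Rodrigues(r)[0]; C=-R.T@t; D=np.c_[p,np.ones(len(p))]@R
    return C+D*((z-C[2])/D[:,2])[:,None]
def crop(f,b,name,s=4):
    x0,y0,x1,y1=b; cv2.imwrite(name,cv2.resize(f["pixels"][y0:y1,x0:x1],None,fx=s,fy=s,interpolation=cv2.INTER_CUBIC))
def go(x=None,y=None,z=None,yaw=None):
    "tool-frame shift/turn from the present pose to the target (tool down)"
    s=bot.observe(); p=s["position"]; R=Ro.from_euler("xyz",s["tool_rot"])
    T=np.array([p[i] if v is None else v for i,v in enumerate((x,y,z))])
    sh=R.as_matrix().T@(T-p)*1000
    yw=s["tool_rot"][2] if yaw is None else yaw
    Rt=Ro.from_euler("xyz",[np.pi,0,yw]); rv=np.degrees((R.inv()*Rt).as_rotvec())
    print("t",np.round(sh,1),"r",np.round(rv,2),"pos",np.round(p,4),"rot",np.round(s["tool_rot"],3),"t=%.1f"%s["clock"],"w=%.4f"%s["grip_width"],"F",np.round(s["force"],1))
E
python3 - <<'E'
from h import *
f=viewer.grab_frame("top"); g=viewer.grab_frame("side")
crop(f,(190,190,390,340),"pics/topc.png",4)
crop(g,(190,190,390,340),"pics/sidec.png",4)
for n in["grinder","raw1_mid","ground1_mid","strap1_tab","strap1","feed_lever_ball","feed_lever","basket_in","wrench","brush"]:
  for c in(f,g):
    try:
      for d in viewer.outline_of(n,c): print(n,c["shot"],round(d["score"],2),d["bbox"])
    except Exception as e: print(n,e)
E
```

```text
grinder 3 0.65 [243.2, 214.4, 257.5, 251.1]
grinder 3 0.6 [273.0, 219.4, 287.6, 250.2]
grinder 3 0.55 [21.0, 93.5, 372.6, 278.4]
raw1_mid 3 0.88 [327.7, 274.6, 349.1, 307.9]
raw1_mid 3 0.4 [270.7, 261.3, 285.2, 271.4]
raw1_mid 4 0.87 [351.6, 260.4, 378.6, 289.7]
raw1_mid 4 0.24 [203.4, 239.2, 228.8, 272.1]
ground1_mid 3 0.98 [272.1, 218.4, 288.7, 249.1]
ground1_mid 3 0.17 [204.8, 255.8, 220.6, 268.2]
ground1_mid 4 0.72 [272.5, 247.2, 303.3, 273.8]
strap1_tab 3 0.71 [269.6, 260.8, 285.9, 270.9]
strap1_tab 3 0.67 [20.2, 98.6, 372.6, 280.1]
strap1_tab 4 0.82 [299.6, 249.0, 315.7, 276.4]
strap1 3 0.75 [236.9, 255.8, 249.8, 271.2]
strap1 3 0.6 [206.5, 257.3, 221.7, 267.0]
strap1 3 0.46 [270.3, 258.0, 287.3, 271.6]
strap1 3 0.19 [345.0, 227.6, 374.9, 245.3]
strap1 4 0.84 [301.9, 249.2, 316.2, 280.3]
strap1 4 0.59 [251.9, 283.8, 267.0, 312.6]
strap1 4 0.54 [276.9, 267.3, 288.9, 295.2]
feed_lever_ball 3 0.69 [24.3, 97.6, 374.4, 281.0]
feed_lever_ball 3 0.67 [342.7, 229.7, 376.1, 244.0]
feed_lever_ball 4 0.63 [331.4, 196.8, 352.8, 238.0]
feed_lever_ball 4 0.52 [264.7, 201.5, 297.0, 233.8]
feed_lever 3 0.67 [341.8, 232.5, 373.7, 243.8]
feed_lever 3 0.3 [21.2, 99.6, 372.9, 277.4]
feed_lever 4 0.62 [246.5, 264.2, 278.9, 289.7]
basket_in 3 0.77 [117.6, 279.4, 215.3, 336.6]
basket_in 3 0.47 [23.3, 98.9, 373.0, 283.1]
basket_in 4 0.69 [191.2, 339.3, 307.4, 449.6]
basket_in 4 0.32 [261.9, 203.1, 297.9, 232.4]
wrench 3 0.88 [442.5, 251.5, 456.8, 313.3]
wrench 3 0.49 [21.5, 99.1, 371.1, 279.2]
wrench 3 0.26 [271.6, 262.8, 285.9, 273.3]
wrench 4 0.77 [400.1, 197.9, 444.0, 232.3]
brush 3 0.63 [230.4, 295.0, 289.8, 315.0]
brush 4 0.88 [291.5, 316.5, 347.2, 356.0]
```

View pics/topc.png

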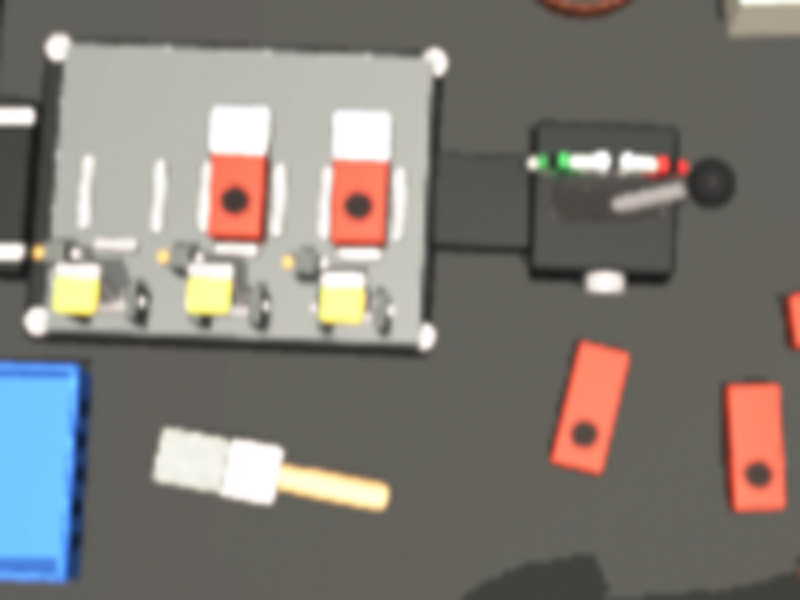

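View pics/sidec.png

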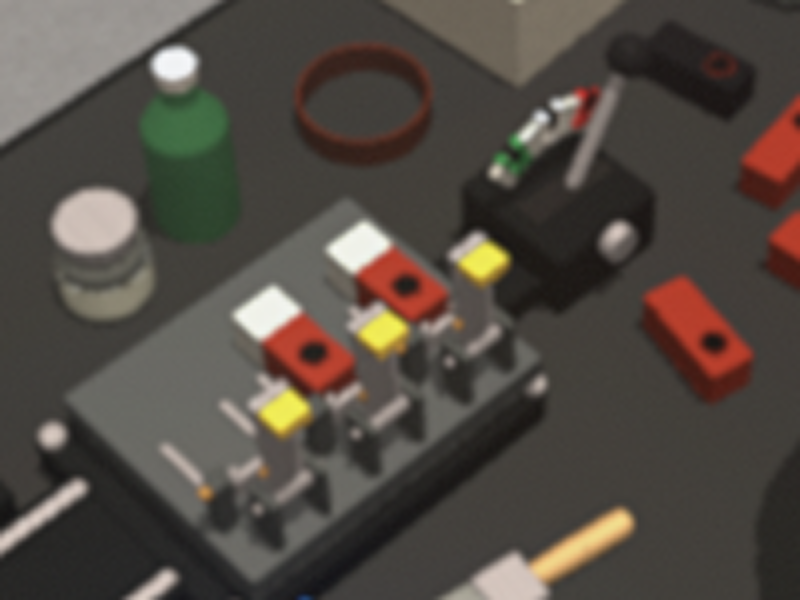

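```bash
cat >> h.py <<'E'
G=None
def gw(P,g):
    c,s=np.cos(g[2]),np.sin(g[2]); P=np.array(P,float).reshape(-1,3)
    return np.c_[g[0]+c*P[:,0]-s*P[:,1], g[1]+s*P[:,0]+c*P[:,1], P[:,2]]
E
python3 - <<'E'
from h import *
from scipy.optimize import least_squares
f=viewer.grab_frame("top"); g=viewer.grab_frame("side")
o=np.array([190,190])
t=lambda a:np.array(a)/4+o
print("plate corners z.08",back(f,t([(58,46),(434,62),(425,337),(37,320)]),.08).round(3))
for ny,c in ((0,[(212,105),(271,107),(264,242),(208,238)]),(-85,[(333,110),(391,112),(387,245),(333,243)])):
    b=back(f,t(c),.118); print(b.round(4),b.mean(0))
print("ball",back(f,t([(711,183)]),.164))
print("ball side", back(g,t([(630,55)]),.164))
sc=[t([(238,270),(315,400)])]
top=[];P=[]
for ny,c in ((0,[(212,105),(271,107),(264,242),(208,238)]),(-.085,[(333,110),(391,112),(387,245),(333,243)])):
    P+=[(.045,ny+.019,.118),(.045,ny-.019,.118),(-.045,ny-.019,.118),(-.045,ny+.019,.118)]; top+=list(t(c))
P+=[(0,-.26-.13*np.sin(.5),.05+.13*np.cos(.5))]; top+=list(t([(711,183)]))
# side: casting1 top: far-left corner,(far right), near right, near left
sd=[];Q=[]
for ny,c in ((0,[(232,320),(275,287),(357,358),(315,390)]),(-.085,[(325,252),(368,222),(450,292),(408,322)])):
    Q+=[(.045,ny+.019,.118),(.045,ny-.019,.118),(-.045,ny-.019,.118),(-.045,ny+.019,.118)]; sd+=list(t(c))
Q+=[P[8]]; sd+=list(t([(630,55)]))
def res(p): return np.r_[(proj(f,gw(P,p))-top).ravel(),(proj(g,gw(Q,p))-sd).ravel()]
r=least_squares(res,[.6,0,0],loss="soft_l1"); print(r.x,np.degrees(r.x[2])); print(res(r.x).reshape(-1,2).round(1).tolist())
r2=least_squares(lambda p:(proj(f,gw(P,p))-top).ravel(),r.x); print("top only",r2.x)
r2=least_squares(lambda p:(proj(g,gw(Q,p))-sd).ravel(),r.x); print("side only",r2.x)
E
```

```text
plate corners z.08 [[ 0.663  0.166  0.08 ]
 [ 0.658 -0.105  0.08 ]
 [ 0.46  -0.104  0.08 ]
 [ 0.465  0.169  0.08 ]]
[[0.6147 0.0475 0.118 ]
 [0.6143 0.0064 0.118 ]
 [0.5192 0.0073 0.118 ]
 [0.521  0.046  0.118 ]] [0.56730389 0.02682444 0.118     ]
[[ 0.6132 -0.0368  0.118 ]
 [ 0.6128 -0.0772  0.118 ]
 [ 0.5191 -0.0775  0.118 ]
 [ 0.5196 -0.0402  0.118 ]] [ 0.56619884 -0.05793711  0.118     ]
ball [[ 0.55969631 -0.29608644  0.164     ]]
ball side [[ 0.55759167 -0.29647714  0.164     ]]
[ 0.56675153  0.02747311 -0.02201333] -1.261270891283911
[[0.7, 0.9], [-0.4, 1.0], [-0.7, -0.8], [-0.5, -0.4], [0.9, 1.1], [0.1, 1.2], [-0.7, -0.1], [-1.0, -0.3], [-0.5, -0.0], [0.1, -1.5], [-0.2, -0.7], [0.5, 0.2], [0.4, 0.1], [0.0, -1.0], [-0.6, -0.6], [0.2, -0.3], [0.6, -0.3], [-0.9, -0.1]]
top only [ 0.56720607  0.02683239 -0.01757488]
side only [ 0.56588918  0.02863084 -0.0269357 ]
```

```bash
sed -i 's/^G=None/G=(.566,.0275,-.02)/' h.py; python3 - <<'E'
from h import *
b=gw([(0,-.26-.13*np.sin(.5),.16),(0,-.26,.15),(0,-.26+.0623,.15)],G); print(b.round(4))
go(b[0][0],b[0][1],.26,-.02)
f=viewer.grab_frame("top")
im=f["pixels"].astype(int); B,Gc,R=im[...,0],im[...,1],im[...,2]
hsv=cv2.cvtColor(f["pixels"],cv2.COLOR_BGR2HSV)
m=(((hsv[...,0]<14)|(hsv[...,0]>170))&(hsv[...,1]>120)&(hsv[...,2]>130)).astype(np.uint8)
n,l,st,ce=cv2.connectedComponentsWithStats(m)
for i in range(1,n):
    if st[i,4]>150:
        ys,xs=np.where(l==i); r=cv2.minAreaRect(np.c_[xs,ys].astype(np.float32)); c=cv2.boxPoints(r)
        w=back(f,c,.038); e=w[1]-w[0]; e2=w[2]-w[1]; L=e if np.hypot(*e[:2])>np.hypot(*e2[:2]) else e2
        print(ce[i].round(),st[i,4],"mid",w.mean(0).round(4),"L",np.linalg.norm(e).round(3),np.linalg.norm(e2).round(3),"ang",np.arctan2(L[1],L[0]).round(3),hsv[l==i].mean(0).round())
# basket
print("basket",back(f,[(121,279),(211,279),(211,334),(121,334)],.064).round(3),)
E
```

```text
[[ 0.5596 -0.2948  0.16  ]
 [ 0.5608 -0.2324  0.15  ]
 [ 0.562  -0.1702  0.15  ]]
t [ 429.3 -160.6  -28.7] r [-0.   -0.   20.61] pos [ 0.2083 -0.5893  0.2313] rot [-3.142 -0.     0.34 ] t=1.3 w=0.0850 F [-0.4  0.4 -0.8]
[249. 239.] 257 mid [0.5644 0.0379 0.038 ] L 0.061 0.04 ang -0.009 [  5. 156. 236.]
[279. 240.] 248 mid [ 0.5637 -0.0508  0.038 ] L 0.038 0.059 ang -3.109 [  5. 153. 241.]
[402. 268.] 426 mid [ 0.489  -0.4115  0.038 ] L 0.092 0.042 ang -1.436 [  5. 155. 235.]
[337. 291.] 432 mid [ 0.4171 -0.222   0.038 ] L 0.092 0.041 ang -0.226 [  5. 149. 237.]
[379. 301.] 434 mid [ 0.3921 -0.3419  0.038 ] L 0.041 0.093 ang -3.086 [  5. 152. 237.]
[405. 342.] 237 mid [ 0.2806 -0.4182  0.038 ] L 0.044 0.095 ang -2.477 [ 11. 171. 211.]
basket [[0.436 0.393 0.064]
 [0.442 0.138 0.064]
 [0.288 0.129 0.064]
 [0.282 0.381 0.064]]
```

```bash
python3 -m creep '[{"tz":-60,"rz":8},{"tx":40,"ty":-15,"tz":-60,"rz":16},{"tx":85,"ty":-32,"tz":-60,"rz":20.6},{"tx":130,"ty":-48,"tz":-60,"rz":20.6},{"tx":175,"ty":-65,"tz":-60,"rz":20.6},{"tx":220,"ty":-82,"tz":-60,"rz":20.6},{"tx":260,"ty":-98,"tz":-60,"rz":20.6},{"tx":300,"ty":-112,"tz":-60,"rz":20.6}]'
python3 -c "
from h import *
go(.5596,-.2948,.26,-.02)"
```

```text
t [ 429.4 -160.6  -28.7] r [-0.    0.   20.61] pos [ 0.2083 -0.5893  0.2313] rot [-3.142  0.     0.34 ] t=1.4 w=0.0855 F [-0.5  0.9  0.4]schema error: expected keys rx, ry, rz, tx, ty, tz, hand
```

```bash
python3 -m creep '[{"rx":0,"ry":0,"rz":8,"tx":0,"ty":0,"tz":-60,"hand":-1},{"rx":0,"ry":0,"rz":16,"tx":40,"ty":-15,"tz":-60,"hand":-1},{"rx":0,"ry":0,"rz":20.6,"tx":85,"ty":-32,"tz":-60,"hand":-1},{"rx":0,"ry":0,"rz":20.6,"tx":130,"ty":-48,"tz":-60,"hand":-1},{"rx":0,"ry":0,"rz":20.6,"tx":175,"ty":-65,"tz":-60,"hand":-1},{"rx":0,"ry":0,"rz":20.6,"tx":220,"ty":-82,"tz":-60,"hand":-1},{"rx":0,"ry":0,"rz":20.6,"tx":260,"ty":-98,"tz":-60,"hand":-1},{"rx":0,"ry":0,"rz":20.6,"tx":300,"ty":-112,"tz":-60,"hand":-1}]'
python3 -c "
from h import *
go(.5596,-.2948,.26,-.02)"
```

```text
clock: 2.15
position: [0.4551, -0.3821, 0.2915]
tool_rot: [3.141, -0.0, -0.019]
force: [1.4, -0.5, 0.9]
grip_width: 0.0854
t [102.8 -89.3  31.5] r [ 0.01 -0.02  0.03] pos [ 0.4551 -0.3821  0.2915] rot [ 3.141 -0.    -0.019] t=2.1 w=0.0854 F [ 1.4 -0.5  0.9]
```

```bash
python3 -m creep '[{"rx":0,"ry":0,"rz":0,"tx":35,"ty":-30,"tz":10,"hand":-1},{"rx":0,"ry":0,"rz":0,"tx":70,"ty":-60,"tz":20,"hand":-1},{"rx":0,"ry":0,"rz":0,"tx":103,"ty":-89,"tz":30,"hand":-1},{"rx":0,"ry":0,"rz":0,"tx":103,"ty":-89,"tz":60,"hand":-1},{"rx":0,"ry":0,"rz":0,"tx":103,"ty":-89,"tz":90,"hand":-1},{"rx":0,"ry":0,"rz":0,"tx":103,"ty":-89,"tz":120,"hand":-1},{"rx":0,"ry":0,"rz":0,"tx":103,"ty":-89,"tz":141,"hand":-0.2},{"rx":0,"ry":0,"rz":0,"tx":103,"ty":-89,"tz":141,"hand":-0.2}]' 20
python3 - <<'E'
from h import *
go(.5596,-.2948,.15,-.02)
crop(viewer.grab_frame("side"),(270,150,430,270),"pics/s1.png",5)
E
```

```text
clock: 2.95
position: [0.5572, -0.2961, 0.1476]
tool_rot: [-3.14, 0.004, -0.02]
force: [0.0, -0.3, 0.4]
grip_width: 0.0589
t [ 2.3 -1.3 -2.4] r [-0.1   0.23  0.02] pos [ 0.5572 -0.2961  0.1476] rot [-3.14   0.004 -0.02 ] t=3.0 w=0.0589 F [ 0.  -0.3  0.4]
```

View pics/s1.png

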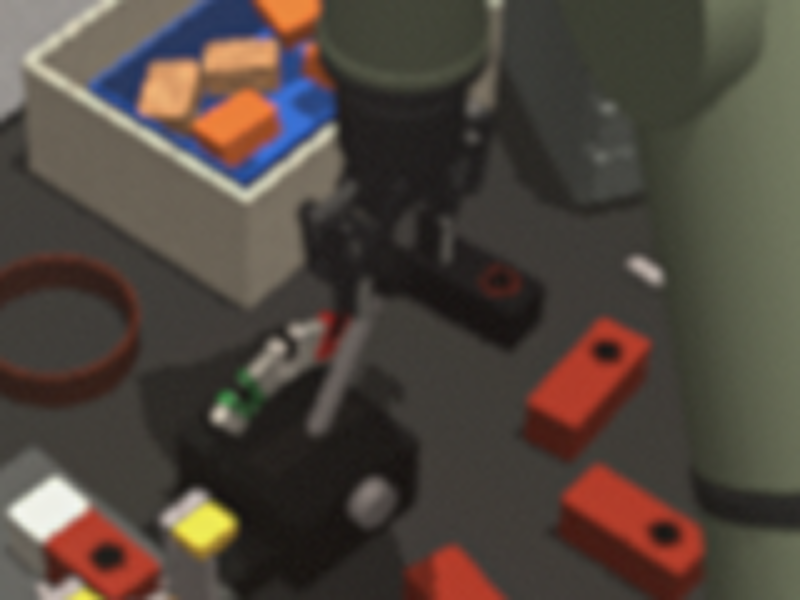

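```bash
python3 -m creep '[{"rx":0,"ry":0,"rz":0,"tx":0,"ty":-8,"tz":0,"hand":-0.2},{"rx":0,"ry":0,"rz":0,"tx":0,"ty":-16,"tz":0,"hand":-0.2},{"rx":0,"ry":0,"rz":0,"tx":0,"ty":-24,"tz":-1,"hand":-0.2},{"rx":0,"ry":0,"rz":0,"tx":0,"ty":-32,"tz":-2,"hand":-0.2},{"rx":0,"ry":0,"rz":0,"tx":1,"ty":-40,"tz":-3,"hand":-0.2},{"rx":0,"ry":0,"rz":0,"tx":1,"ty":-48,"tz":-4,"hand":-0.2},{"rx":0,"ry":0,"rz":0,"tx":1,"ty":-56,"tz":-5,"hand":-0.2},{"rx":0,"ry":0,"rz":0,"tx":1,"ty":-63,"tz":-5,"hand":-0.2}]' 20
python3 -m creep '[{"rx":0,"ry":0,"rz":0,"tx":0,"ty":0,"tz":0,"hand":-0.2},{"rx":0,"ry":0,"rz":0,"tx":0,"ty":0,"tz":0,"hand":-0.2},{"rx":0,"ry":0,"rz":0,"tx":0,"ty":0,"tz":0,"hand":-0.6},{"rx":0,"ry":0,"rz":0,"tx":0,"ty":0,"tz":0,"hand":-1}]' 20
python3 - <<'E'
from h import *
go(.56,-.2324,.30,-.02)
crop(viewer.grab_frame("side"),(270,150,430,270),"pics/s2.png",5)
E
```

```text
clock: 3.8
position: [0.561, -0.2326, 0.1556]
tool_rot: [-3.141, -0.0, -0.019]
force: [0.3, -0.8, -0.3]
grip_width: 0.0515
clock: 4.2
position: [0.5607, -0.2342, 0.1552]
tool_rot: [3.142, 0.0, -0.02]
force: [-0.4, 0.6, -0.8]
grip_width: 0.0784
t [  -0.7   -1.7 -144.8] r [ 0.    0.01 -0.02] pos [ 0.5607 -0.2342  0.1552] rot [ 3.142  0.    -0.02 ] t=4.2 w=0.0784 F [-0.4  0.6 -0.8]
```

View pics/s2.png

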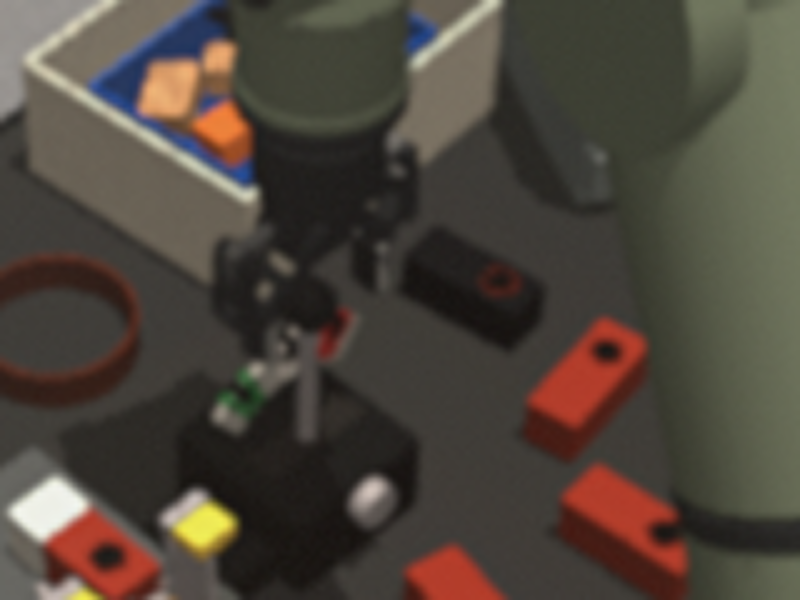

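```bash
python3 -m creep '[{"rx":0,"ry":0,"rz":0,"tx":0,"ty":0,"tz":-45,"hand":-1},{"rx":0,"ry":0,"rz":0,"tx":0,"ty":0,"tz":-90,"hand":-1},{"rx":0,"ry":0,"rz":0,"tx":0,"ty":0,"tz":-135,"hand":-1},{"rx":0,"ry":0,"rz":0,"tx":0,"ty":-45,"tz":-135,"hand":-1},{"rx":0,"ry":0,"rz":0,"tx":0,"ty":-90,"tz":-135,"hand":-1},{"rx":0,"ry":0,"rz":0,"tx":0,"ty":-135,"tz":-125,"hand":-1},{"rx":0,"ry":0,"rz":0,"tx":0,"ty":-170,"tz":-100,"hand":-1},{"rx":0,"ry":0,"rz":0,"tx":0,"ty":-176,"tz":-80,"hand":-1}]' 80
python3 - <<'E'
from h import *
n=gw([(0,-.085,.099),(0,0,.099),(0,.085,.099)],G); print(n.round(4))
go(n[0,0],n[0,1],.091,-.02)
f=viewer.grab_frame("side");crop(f,(240,130,400,330),"pics/s3.png",3)
f=viewer.grab_frame("top");crop(f,(190,150,400,330),"pics/t3.png",3)
E
```

```text
clock: 5.05
position: [0.5642, -0.0531, 0.2346]
tool_rot: [-3.14, -0.0, -0.015]
force: [0.3, -1.3, -0.4]
grip_width: 0.0853
[[ 0.5643 -0.0575  0.099 ]
 [ 0.566   0.0275  0.099 ]
 [ 0.5677  0.1125  0.099 ]]
t [1.000e-01 4.600e+00 1.436e+02] r [-0.1  -0.02  0.3 ] pos [ 0.5642 -0.0531  0.2346] rot [-3.14  -0.    -0.015] t=5.0 w=0.0853 F [ 0.3 -1.3 -0.4]
```

View pics/s3.png

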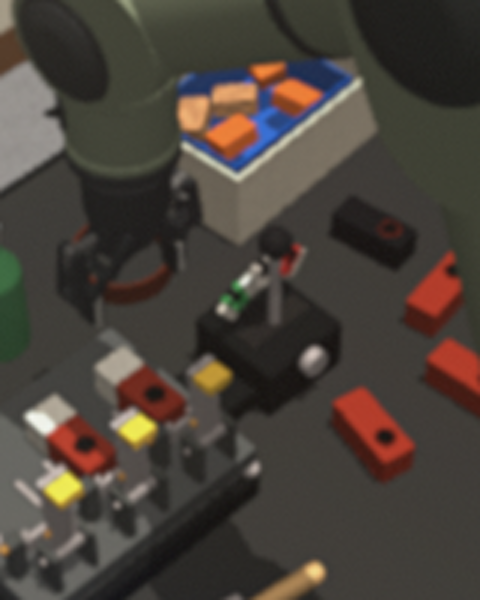

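View pics/t3.png

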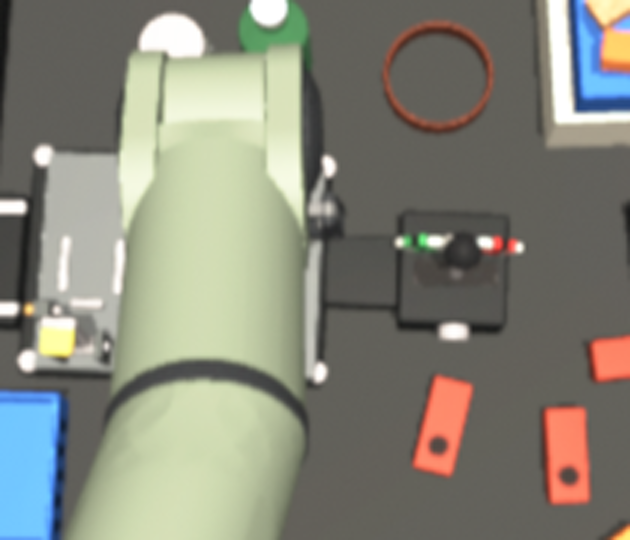

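```bash
python3 -c "
from h import *
go(.5643,-.0575,.091,-.02)"
```

```text
t [  1.7   1.1 142.2] r [-0.02  0.21  0.14] pos [ 0.5632 -0.0565  0.2332] rot [-3.141  0.004 -0.017] t=5.2 w=0.0851 F [ 0.3 -0.1  0.1]
```

```bash
python3 -m creep '[{"rx":0,"ry":0,"rz":0,"tx":1,"ty":0,"tz":45,"hand":-1},{"rx":0,"ry":0,"rz":0,"tx":1,"ty":0,"tz":90,"hand":-1},{"rx":0,"ry":0,"rz":0,"tx":1,"ty":0,"tz":120,"hand":-1},{"rx":0,"ry":0,"rz":0,"tx":1,"ty":0,"tz":142,"hand":-1},{"rx":0,"ry":0,"rz":0,"tx":1,"ty":0,"tz":142,"hand":1},{"rx":0,"ry":0,"rz":0,"tx":1,"ty":0,"tz":142,"hand":1},{"rx":0,"ry":0,"rz":0,"tx":1,"ty":0,"tz":142,"hand":1},{"rx":0,"ry":0,"rz":0,"tx":1,"ty":0,"tz":142,"hand":1}]' 80
python3 - <<'E'
from h import *
go(z=.30)
f=viewer.grab_frame("side");crop(f,(240,180,360,330),"pics/s4.png",4)
E
```

```text
clock: 5.95
position: [0.5664, -0.0581, 0.0954]
tool_rot: [3.141, -0.003, -0.02]
force: [-1.4, -0.0, 12.8]
grip_width: 0.0364
t [   0.6    0.  -204.6] r [ 0.01 -0.16 -0.  ] pos [ 0.5664 -0.0581  0.0954] rot [ 3.141e+00 -3.000e-03 -2.000e-02] t=6.0 w=0.0364 F [-1.4 -0.  12.8]
```

View pics/s4.png

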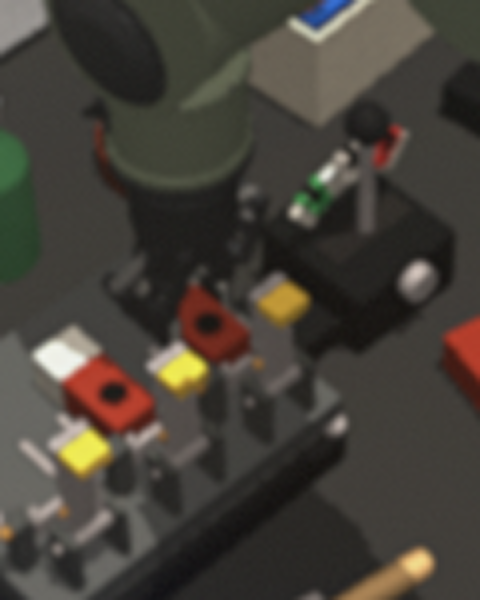

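```bash
python3 -m creep '[{"rx":0,"ry":0,"rz":0,"tx":0,"ty":0,"tz":-10,"hand":1},{"rx":0,"ry":0,"rz":0,"tx":0,"ty":0,"tz":-50,"hand":1},{"rx":0,"ry":0,"rz":0,"tx":0,"ty":0,"tz":-95,"hand":1},{"rx":0,"ry":0,"rz":0,"tx":0,"ty":0,"tz":-140,"hand":1},{"rx":0,"ry":0,"rz":0,"tx":0,"ty":0,"tz":-185,"hand":1},{"rx":0,"ry":0,"rz":0,"tx":0,"ty":0,"tz":-205,"hand":1},{"rx":0,"ry":0,"rz":0,"tx":0,"ty":0,"tz":-205,"hand":1}]' 80
python3 - <<'E'
from h import *
f=viewer.grab_frame("side");crop(f,(240,130,400,330),"pics/s5.png",3)
f=viewer.grab_frame("top")
m=cv2.inRange(cv2.cvtColor(f["pixels"],cv2.COLOR_BGR2HSV),(100,120,60),(125,255,255)); m[:270]=0; m[:,230:]=0
ys,xs=np.where(m); r=cv2.boxPoints(cv2.minAreaRect(np.c_[xs,ys].astype(np.float32))); w=back(f,r,.064); print(w.round(3),w.mean(0))
go(.360,.31,.30,.03)
E
```

```text
clock: 6.7
position: [0.5662, -0.058, 0.3024]
tool_rot: [3.141, -0.006, -0.02]
force: [1.1, -0.4, -4.2]
grip_width: 0.0364
[[0.287 0.387 0.064]
 [0.441 0.395 0.064]
 [0.439 0.134 0.064]
 [0.285 0.131 0.064]] [0.36297023 0.26177044 0.064     ]
t [-212.1 -363.8   -1.7] r [ 0.   -0.01 -2.86] pos [ 0.5648 -0.0579  0.2984] rot [ 3.142 -0.    -0.02 ] t=6.8 w=0.0368 F [-0.5  0.3 -4.6]
```

View pics/s5.png

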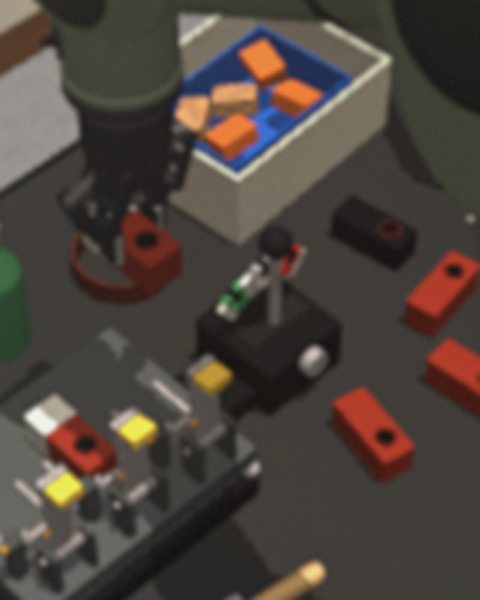

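```bash
python3 -m creep '[{"rx":0,"ry":0,"rz":-0.5,"tx":-20,"ty":-35,"tz":0,"hand":1},{"rx":0,"ry":0,"rz":-1,"tx":-45,"ty":-77,"tz":0,"hand":1},{"rx":0,"ry":0,"rz":-1.5,"tx":-70,"ty":-119,"tz":0,"hand":1},{"rx":0,"ry":0,"rz":-2,"tx":-95,"ty":-161,"tz":0,"hand":1},{"rx":0,"ry":0,"rz":-3,"tx":-120,"ty":-203,"tz":0,"hand":1},{"rx":0,"ry":0,"rz":-3,"tx":-145,"ty":-245,"tz":0,"hand":1},{"rx":0,"ry":0,"rz":-3,"tx":-170,"ty":-290,"tz":0,"hand":1},{"rx":0,"ry":0,"rz":-3,"tx":-190,"ty":-325,"tz":0,"hand":1}]' 80
python3 -m creep '[{"rx":0,"ry":0,"rz":0,"tx":-20,"ty":-38,"tz":30,"hand":1},{"rx":0,"ry":0,"rz":0,"tx":-20,"ty":-38,"tz":75,"hand":1},{"rx":0,"ry":0,"rz":0,"tx":-20,"ty":-38,"tz":120,"hand":1},{"rx":0,"ry":0,"rz":0,"tx":-20,"ty":-38,"tz":165,"hand":1},{"rx":0,"ry":0,"rz":0,"tx":-20,"ty":-38,"tz":170,"hand":1}]' 80
python3 - <<'E'
from h import *
f=viewer.grab_frame("side");crop(f,(180,250,380,450),"pics/s6.png",3)
go(.360,.31,.021,.03)
E
```

```text
clock: 7.6
position: [0.3795, 0.2724, 0.2972]
tool_rot: [3.141, 0.002, 0.034]
force: [1.9, -0.4, -4.1]
grip_width: 0.0366
clock: 8.1
position: [0.3577, 0.3059, 0.1236]
tool_rot: [3.135, 0.007, 0.034]
force: [-1.3, 0.8, -2.8]
grip_width: 0.0363
t [  2.   -3.5 104.6] r [0.26 0.28 0.21] pos [0.3586 0.3069 0.1257] rot [3.137 0.005 0.034] t=8.2 w=0.0362 F [-0.6 -0.7 -4.4]
```

View pics/s6.png

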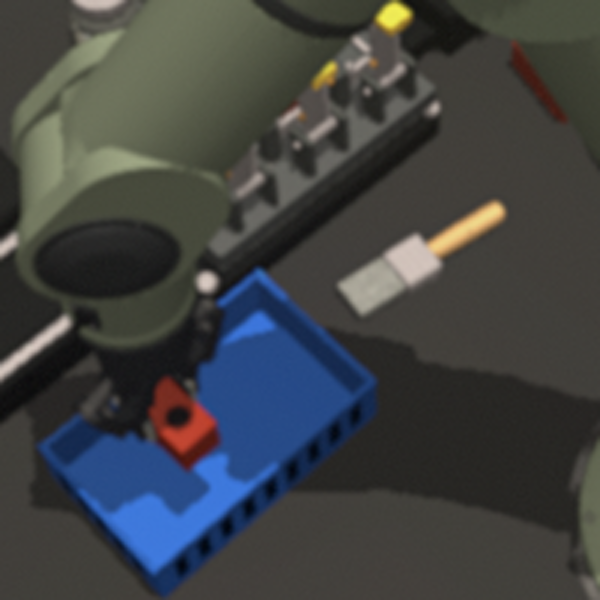

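```bash
python3 -m creep '[{"rx":0,"ry":0,"rz":0,"tx":1,"ty":-1,"tz":40,"hand":1},{"rx":0,"ry":0,"rz":0,"tx":1,"ty":-1,"tz":75,"hand":1},{"rx":0,"ry":0,"rz":0,"tx":1,"ty":-1,"tz":95,"hand":1},{"rx":0,"ry":0,"rz":0,"tx":1,"ty":-1,"tz":102,"hand":1},{"rx":0,"ry":0,"rz":0,"tx":1,"ty":-1,"tz":102,"hand":-0.3},{"rx":0,"ry":0,"rz":0,"tx":1,"ty":-1,"tz":102,"hand":-0.6},{"rx":0,"ry":0,"rz":0,"tx":1,"ty":-1,"tz":102,"hand":-0.6},{"rx":0,"ry":0,"rz":0,"tx":1,"ty":-1,"tz":70,"hand":-0.6}]' 80
python3 -c "
from h import *
go(.360,.31,.30,-.02)"
```

```text
clock: 8.95
position: [0.3606, 0.3085, 0.0574]
tool_rot: [3.14, 0.002, 0.033]
force: [0.2, 0.3, 1.5]
grip_width: 0.0686
t [  -1.2   -1.  -242.6] r [0.12 0.14 3.03] pos [0.3606 0.3085 0.0574] rot [3.14e+00 2.00e-03 3.30e-02] t=8.9 w=0.0686 F [0.2 0.3 1.5]
```

```bash
python3 -m creep '[{"rx":0,"ry":0,"rz":0,"tx":0,"ty":0,"tz":-45,"hand":-0.6},{"rx":0,"ry":0,"rz":0,"tx":0,"ty":0,"tz":-90,"hand":-0.6},{"rx":0,"ry":0,"rz":0,"tx":0,"ty":0,"tz":-135,"hand":-1},{"rx":0,"ry":0,"rz":0,"tx":0,"ty":0,"tz":-180,"hand":-1},{"rx":0,"ry":0,"rz":0,"tx":0,"ty":0,"tz":-225,"hand":-1},{"rx":0,"ry":0,"rz":0,"tx":10,"ty":10,"tz":-250,"hand":-1},{"rx":0,"ry":0,"rz":1,"tx":35,"ty":45,"tz":-250,"hand":-1},{"rx":0,"ry":0,"rz":2,"tx":60,"ty":85,"tz":-250,"hand":-1}]' 80
python3 - <<'E'
from h import *
f=viewer.grab_frame("side");crop(f,(180,250,380,450),"pics/s7.png",3)
go(.566,.0275,.28,-.02)
E
```

```text
clock: 9.75
position: [0.4248, 0.226, 0.3104]
tool_rot: [-3.139, -0.003, -0.001]
force: [0.1, -0.2, 0.3]
grip_width: 0.0853
t [139.2 189.5  30.6] r [ 0.05 -0.2   0.57] pos [0.4287 0.2184 0.31  ] rot [ 3.141 -0.004 -0.01 ] t=9.8 w=0.0857 F [  4.8 -11.4  -0.8]
```

View pics/s7.png

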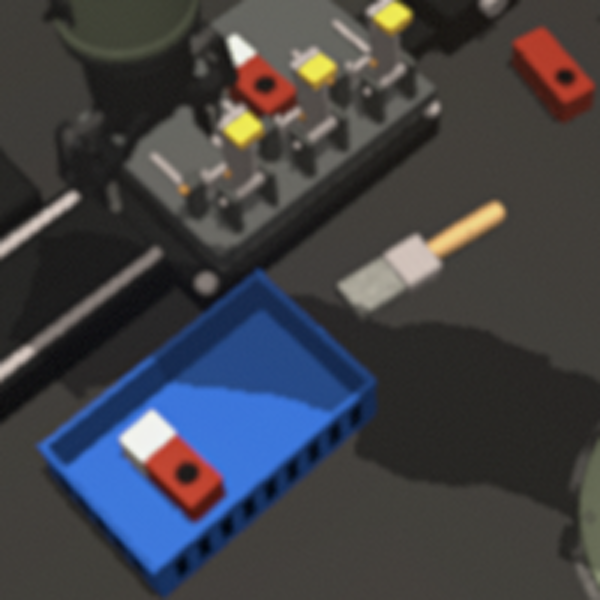

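```bash
python3 -m creep '[{"rx":0,"ry":0,"rz":0.5,"tx":28,"ty":38,"tz":0,"hand":-1},{"rx":0,"ry":0,"rz":0.5,"tx":56,"ty":76,"tz":0,"hand":-1},{"rx":0,"ry":0,"rz":0.5,"tx":84,"ty":114,"tz":0,"hand":-1},{"rx":0,"ry":0,"rz":0.5,"tx":112,"ty":152,"tz":0,"hand":-1},{"rx":0,"ry":0,"rz":0.5,"tx":139,"ty":189,"tz":10,"hand":-1},{"rx":0,"ry":0,"rz":0.5,"tx":139,"ty":189,"tz":40,"hand":-1},{"rx":0,"ry":0,"rz":0.5,"tx":139,"ty":189,"tz":80,"hand":-1},{"rx":0,"ry":0,"rz":0.5,"tx":139,"ty":189,"tz":80,"hand":-1}]' 80
python3 - <<'E'
from h import *
f=viewer.grab_frame("side");crop(f,(200,130,360,330),"pics/s8.png",3)
go(.566,.0275,.093,-.02)
E
```

```text
clock: 10.6
position: [0.5606, 0.0364, 0.2254]
tool_rot: [3.141, 0.006, -0.011]
force: [-0.0, 0.2, 0.2]
grip_width: 0.0855
t [  4.6   9.2 135.2] r [0.01 0.15 0.51] pos [0.5618 0.0368 0.2282] rot [ 3.141e+00  3.000e-03 -1.100e-02] t=10.7 w=0.0850 F [-0.2  0.7  1.1]
```

View pics/s8.png

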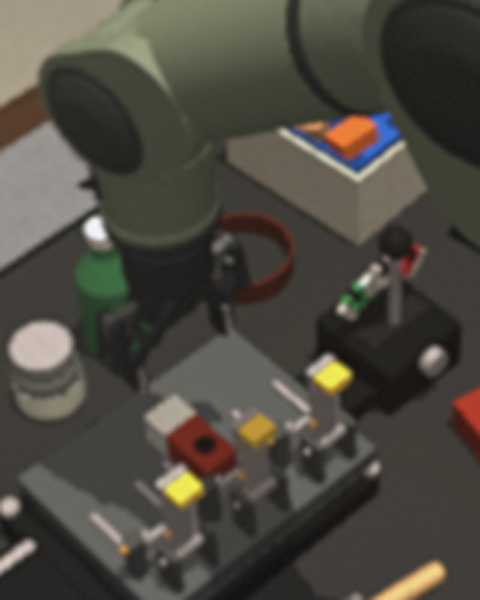

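```bash
python3 -m creep '[{"rx":0,"ry":0,"rz":0.5,"tx":4,"ty":9,"tz":45,"hand":-1},{"rx":0,"ry":0,"rz":0.5,"tx":4,"ty":9,"tz":85,"hand":-1},{"rx":0,"ry":0,"rz":0.5,"tx":4,"ty":9,"tz":115,"hand":-1},{"rx":0,"ry":0,"rz":0.5,"tx":4,"ty":9,"tz":134,"hand":-1},{"rx":0,"ry":0,"rz":0.5,"tx":4,"ty":9,"tz":134,"hand":1},{"rx":0,"ry":0,"rz":0.5,"tx":4,"ty":9,"tz":134,"hand":1},{"rx":0,"ry":0,"rz":0.5,"tx":4,"ty":9,"tz":134,"hand":1},{"rx":0,"ry":0,"rz":0.5,"tx":4,"ty":9,"tz":134,"hand":1}]' 80
python3 -m creep '[{"rx":0,"ry":0,"rz":0,"tx":0,"ty":0,"tz":-10,"hand":1},{"rx":0,"ry":0,"rz":0,"tx":0,"ty":0,"tz":-50,"hand":1},{"rx":0,"ry":0,"rz":0,"tx":0,"ty":0,"tz":-95,"hand":1},{"rx":0,"ry":0,"rz":0,"tx":0,"ty":0,"tz":-140,"hand":1},{"rx":0,"ry":0,"rz":0,"tx":0,"ty":0,"tz":-185,"hand":1},{"rx":0,"ry":0,"rz":0,"tx":0,"ty":0,"tz":-205,"hand":1},{"rx":0,"ry":0,"rz":0,"tx":0,"ty":0,"tz":-205,"hand":1}]' 80
python3 - <<'E'
from h import *
f=viewer.grab_frame("side");crop(f,(200,130,360,330),"pics/s9.png",3)
go(.364,.21,.30,.03)
E
```

```text
clock: 11.45
position: [0.5679, 0.0281, 0.0967]
tool_rot: [-3.141, -0.003, -0.02]
force: [-1.9, -0.5, 16.6]
grip_width: 0.0365
clock: 12.15
position: [0.5676, 0.0279, 0.3032]
tool_rot: [-3.141, -0.006, -0.02]
force: [-0.6, 0.3, -5.1]
grip_width: 0.0364
t [-206.3 -178.1    0.3] r [-0.02 -0.13 -2.85] pos [0.5668 0.0279 0.3007] rot [-3.141e+00 -2.000e-03 -2.000e-02] t=12.2 w=0.0363 F [-0.5 -0.9 -5.4]
```

View pics/s9.png

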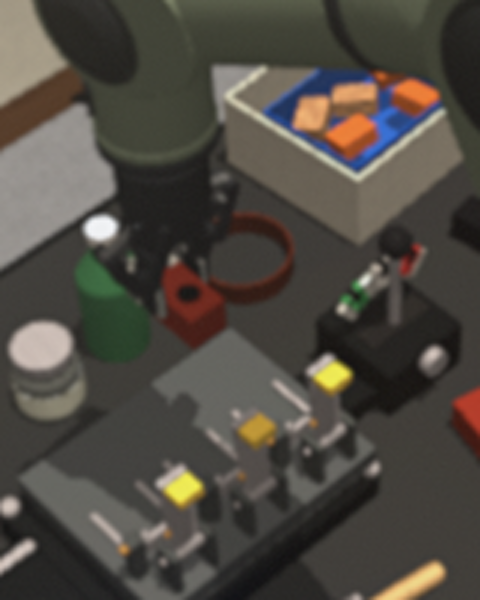

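```bash
python3 -m creep '[{"rx":0,"ry":0,"rz":-1,"tx":-25,"ty":-21,"tz":0,"hand":1},{"rx":0,"ry":0,"rz":-2,"tx":-58,"ty":-50,"tz":0,"hand":1},{"rx":0,"ry":0,"rz":-3,"tx":-92,"ty":-80,"tz":0,"hand":1},{"rx":0,"ry":0,"rz":-3,"tx":-126,"ty":-109,"tz":0,"hand":1},{"rx":0,"ry":0,"rz":-3,"tx":-160,"ty":-138,"tz":0,"hand":1},{"rx":0,"ry":0,"rz":-3,"tx":-190,"ty":-165,"tz":0,"hand":1},{"rx":0,"ry":0,"rz":-3,"tx":-206,"ty":-178,"tz":10,"hand":1},{"rx":0,"ry":0,"rz":-3,"tx":-206,"ty":-178,"tz":40,"hand":1}]' 80
python3 -m creep '[{"rx":0,"ry":0,"rz":0,"tx":0,"ty":0,"tz":45,"hand":1},{"rx":0,"ry":0,"rz":0,"tx":0,"ty":0,"tz":90,"hand":1},{"rx":0,"ry":0,"rz":0,"tx":0,"ty":0,"tz":130,"hand":1},{"rx":0,"ry":0,"rz":0,"tx":0,"ty":0,"tz":130,"hand":1}]' 80
python3 - <<'E'
from h import *
f=viewer.grab_frame("side");crop(f,(180,250,380,450),"pics/s10.png",3)
go(.364,.21,.023,.03)
E
```

```text
clock: 13.0
position: [0.3625, 0.212, 0.2595]
tool_rot: [-3.14, -0.001, 0.037]
force: [1.2, -0.9, -5.6]
grip_width: 0.0365
clock: 13.4
position: [0.3612, 0.2079, 0.1249]
tool_rot: [3.136, 0.008, 0.033]
force: [0.6, 0.8, -3.0]
grip_width: 0.0366
t [  2.1  -1.6 104.5] r [0.19 0.3  0.16] pos [0.3625 0.2087 0.1275] rot [3.138 0.005 0.033] t=13.4 w=0.0365 F [ 0.1  0.7 -2.8]
```

View pics/s10.png

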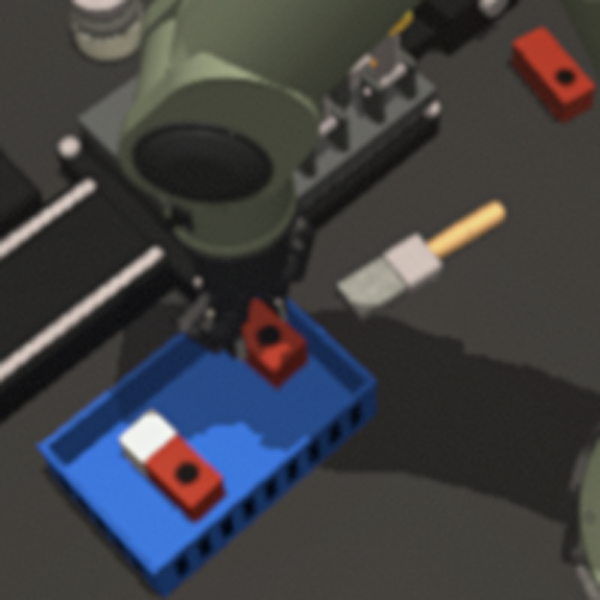

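```bash
python3 -m creep '[{"rx":0,"ry":0,"rz":0,"tx":1,"ty":-1,"tz":40,"hand":1},{"rx":0,"ry":0,"rz":0,"tx":1,"ty":-1,"tz":75,"hand":1},{"rx":0,"ry":0,"rz":0,"tx":1,"ty":-1,"tz":95,"hand":1},{"rx":0,"ry":0,"rz":0,"tx":1,"ty":-1,"tz":102,"hand":1},{"rx":0,"ry":0,"rz":0,"tx":1,"ty":-1,"tz":102,"hand":-0.3},{"rx":0,"ry":0,"rz":0,"tx":1,"ty":-1,"tz":102,"hand":-0.6},{"rx":0,"ry":0,"rz":0,"tx":1,"ty":-1,"tz":102,"hand":-0.6},{"rx":0,"ry":0,"rz":0,"tx":1,"ty":-1,"tz":70,"hand":-0.6}]' 80
python3 -m creep '[{"rx":0,"ry":0,"rz":0,"tx":0,"ty":0,"tz":-45,"hand":-0.6},{"rx":0,"ry":0,"rz":0,"tx":0,"ty":0,"tz":-90,"hand":-0.6},{"rx":0,"ry":0,"rz":0,"tx":0,"ty":0,"tz":-135,"hand":-1},{"rx":0,"ry":0,"rz":0,"tx":0,"ty":0,"tz":-180,"hand":-1},{"rx":0,"ry":0,"rz":0,"tx":0,"ty":0,"tz":-225,"hand":-1},{"rx":0,"ry":0,"rz":0,"tx":0,"ty":0,"tz":-235,"hand":-1},{"rx":0,"ry":0,"rz":0,"tx":0,"ty":0,"tz":-235,"hand":-1},{"rx":0,"ry":0,"rz":0,"tx":0,"ty":0,"tz":-235,"hand":-1}]' 80
cat >> h.py <<'E'
def raws(f,z=.038):
    hsv=cv2.cvtColor(f["pixels"],cv2.COLOR_BGR2HSV)
    m=(((hsv[...,0]<9)|(hsv[...,0]>170))&(hsv[...,1]>120)&(hsv[...,2]>90)).astype(np.uint8)
    m=cv2.morphologyEx(m,cv2.MORPH_CLOSE,np.ones((5,5)))
    n,l,st,ce=cv2.connectedComponentsWithStats(m)
    for i in range(1,n):
        if st[i,4]>150:
            ys,xs=np.where(l==i); r=cv2.minAreaRect(np.c_[xs,ys].astype(np.float32)); c=cv2.boxPoints(r)
            w=back(f,c,z); e=w[1]-w[0]; e2=w[2]-w[1]; L=e if np.hypot(*e[:2])>np.hypot(*e2[:2]) else e2
            a=np.arctan2(L[1],L[0]); a=(a+np.pi/2)%np.pi-np.pi/2
            print(ce[i].round(),st[i,4],"mid",w.mean(0).round(4),"L",np.linalg.norm(e).round(3),np.linalg.norm(e2).round(3),"ang",a.round(3))
E
python3 - <<'E'
from h import *
f=viewer.grab_frame("side");crop(f,(180,250,380,450),"pics/s11.png",3)
f=viewer.grab_frame("top"); raws(f); crop(f,(200,150,500,370),"pics/t11.png",2)
go(z=.3)
E
```

```text
clock: 14.25
position: [0.3644, 0.2105, 0.0585]
tool_rot: [3.14, 0.003, 0.033]
force: [-0.6, 0.2, 1.0]
grip_width: 0.0683
clock: 15.05
position: [0.3649, 0.2106, 0.2941]
tool_rot: [3.142, -0.0, 0.033]
force: [-0.1, 0.3, -1.0]
grip_width: 0.0853
[336. 175.] 209 mid [ 0.7652 -0.2113  0.038 ] L 0.105 0.112 ang 0.012
[402. 268.] 454 mid [ 0.4889 -0.4104  0.038 ] L 0.095 0.042 ang -1.436
[337. 292.] 455 mid [ 0.4171 -0.222   0.038 ] L 0.092 0.041 ang -0.226
[378. 301.] 471 mid [ 0.3921 -0.3412  0.038 ] L 0.042 0.093 ang 0.062
[187. 311.] 251 mid [0.3512 0.2081 0.038 ] L 0.037 0.051 ang 0.059
t [-0.   0.  -6.6] r [0.05 0.08 0.  ] pos [0.3647 0.2106 0.2934] rot [3.141e+00 1.000e-03 3.300e-02] t=15.2 w=0.0859 F [-0.   0.8  0. ]
```

View pics/s11.png

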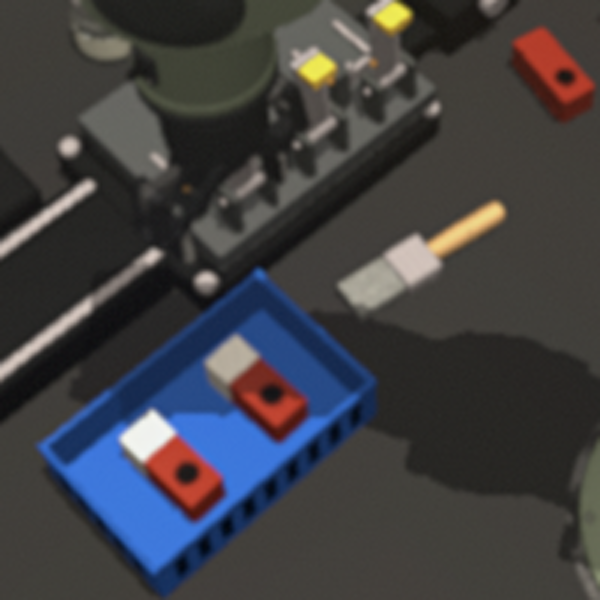

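View pics/t11.png

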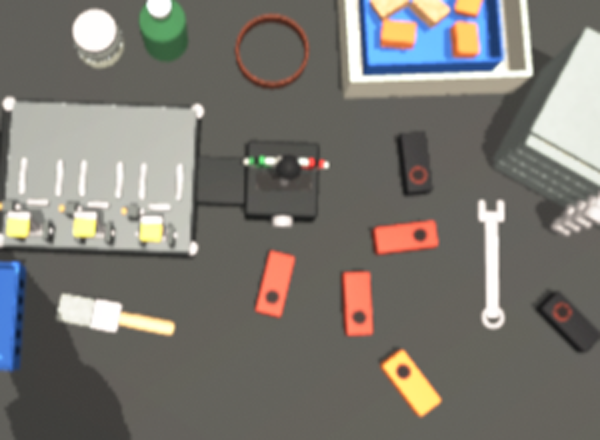

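```bash
python3 -m creep '[{"rx":0,"ry":0,"rz":0,"tx":20,"ty":40,"tz":0,"hand":-1},{"rx":0,"ry":0,"rz":0,"tx":45,"ty":80,"tz":0,"hand":-1},{"rx":0,"ry":0,"rz":5,"tx":60,"ty":125,"tz":0,"hand":-1},{"rx":0,"ry":0,"rz":10,"tx":65,"ty":173,"tz":0,"hand":-1},{"rx":0,"ry":0,"rz":15,"tx":62,"ty":222,"tz":0,"hand":-1},{"rx":0,"ry":0,"rz":15,"tx":58,"ty":270,"tz":0,"hand":-1},{"rx":0,"ry":0,"rz":15,"tx":52,"ty":318,"tz":0,"hand":-1},{"rx":0,"ry":0,"rz":15,"tx":45,"ty":366,"tz":20,"hand":-1}]' 80
python3 -m creep '[{"rx":0,"ry":0,"rz":0,"tx":0,"ty":0,"tz":0,"hand":-1},{"rx":0,"ry":0,"rz":0,"tx":0,"ty":0,"tz":0,"hand":-1}]' 80
python3 -c "
from h import *
go(.417,-.222,.1,-.226)"
```

```text
clock: 15.95
position: [0.4224, -0.1533, 0.2756]
tool_rot: [3.141, -0.002, -0.229]
force: [1.9, 0.3, -0.2]
grip_width: 0.0853
clock: 16.15
position: [0.4216, -0.1517, 0.274]
tool_rot: [3.141, 0.003, -0.231]
force: [1.5, 0.3, 0.1]
grip_width: 0.0855
t [ 12.1  69.4 174. ] r [ 0.02  0.15 -0.3 ] pos [ 0.4216 -0.1517  0.274 ] rot [ 3.141e+00  3.000e-03 -2.310e-01] t=16.1 w=0.0855 F [1.5 0.3 0.1]
```

```bash
python3 -m creep '[{"rx":0,"ry":0,"rz":0,"tx":5,"ty":30,"tz":30,"hand":-1},{"rx":0,"ry":0,"rz":0,"tx":10,"ty":60,"tz":60,"hand":-1},{"rx":0,"ry":0,"rz":0,"tx":12,"ty":69,"tz":100,"hand":-1},{"rx":0,"ry":0,"rz":0,"tx":12,"ty":69,"tz":145,"hand":-1},{"rx":0,"ry":0,"rz":0,"tx":12,"ty":69,"tz":174,"hand":-1},{"rx":0,"ry":0,"rz":0,"tx":12,"ty":69,"tz":174,"hand":-1}]' 80
python3 - <<'E'
from h import *
f=viewer.grab_frame("side");crop(f,(300,190,420,310),"pics/s12.png",4)
go(.417,-.222,.015,-.226)
E
```

```text
clock: 16.75
position: [0.4169, -0.2191, 0.0982]
tool_rot: [-3.14, 0.006, -0.228]
force: [-0.4, -0.2, -0.5]
grip_width: 0.0856
t [-0.   2.4 85.3] r [-0.04  0.2  -0.11] pos [ 0.4179 -0.2198  0.1003] rot [-3.141  0.004 -0.228] t=16.8 w=0.0855 F [0.3 0.3 1.3]
```

View pics/s12.png

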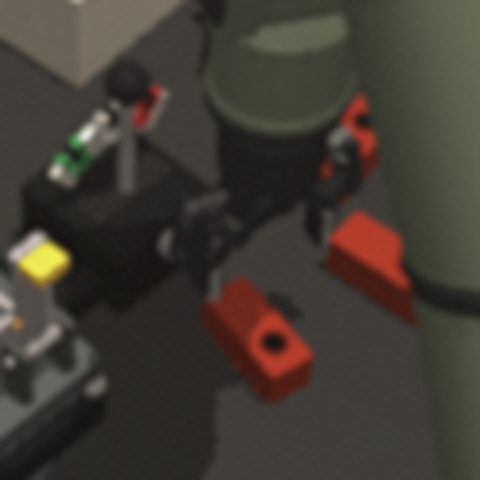

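```bash
python3 -m creep '[{"rx":0,"ry":0,"rz":0,"tx":0,"ty":2,"tz":40,"hand":-1},{"rx":0,"ry":0,"rz":0,"tx":0,"ty":2,"tz":70,"hand":-1},{"rx":0,"ry":0,"rz":0,"tx":0,"ty":2,"tz":85,"hand":-1},{"rx":0,"ry":0,"rz":0,"tx":0,"ty":2,"tz":85,"hand":1},{"rx":0,"ry":0,"rz":0,"tx":0,"ty":2,"tz":85,"hand":1},{"rx":0,"ry":0,"rz":0,"tx":0,"ty":2,"tz":85,"hand":1},{"rx":0,"ry":0,"rz":0,"tx":0,"ty":2,"tz":85,"hand":1},{"rx":0,"ry":0,"rz":0,"tx":0,"ty":2,"tz":85,"hand":1}]' 90
python3 -c "
from h import *
go(z=.3)"
```

```text
clock: 17.6
position: [0.419, -0.2231, 0.0181]
tool_rot: [-3.142, -0.003, -0.229]
force: [-4.2, 2.9, 24.5]
grip_width: 0.036
t [   0.7   -0.  -281.9] r [-0.   -0.15  0.  ] pos [ 0.419  -0.2231  0.0181] rot [-3.142e+00 -3.000e-03 -2.290e-01] t=17.6 w=0.0360 F [-4.2  2.9 24.5]
```

```bash
python3 -m creep '[{"rx":0,"ry":0,"rz":0,"tx":0,"ty":0,"tz":-12,"hand":1},{"rx":0,"ry":0,"rz":0,"tx":0,"ty":0,"tz":-55,"hand":1},{"rx":0,"ry":0,"rz":0,"tx":0,"ty":0,"tz":-100,"hand":1},{"rx":0,"ry":0,"rz":0,"tx":0,"ty":0,"tz":-145,"hand":1},{"rx":0,"ry":0,"rz":0,"tx":0,"ty":0,"tz":-190,"hand":1},{"rx":0,"ry":0,"rz":-4,"tx":0,"ty":0,"tz":-235,"hand":1},{"rx":0,"ry":0,"rz":-8,"tx":0,"ty":0,"tz":-280,"hand":1},{"rx":0,"ry":0,"rz":-12,"tx":0,"ty":0,"tz":-282,"hand":1}]' 90
python3 - <<'E'
from h import *
f=viewer.grab_frame("side");crop(f,(280,90,440,290),"pics/s13.png",3)
go(.569,.1125,.30,-.02)
E
```

```text
clock: 18.4
position: [0.4191, -0.2238, 0.3043]
tool_rot: [3.139, -0.008, -0.017]
force: [0.8, 0.1, -5.3]
grip_width: 0.036
t [ 146.3 -337.7    2.4] r [ 0.07 -0.33  0.43] pos [ 0.4185 -0.2233  0.302 ] rot [ 3.14  -0.006 -0.012] t=18.4 w=0.0360 F [ 0.1 -0.  -4. ]
```

View pics/s13.png

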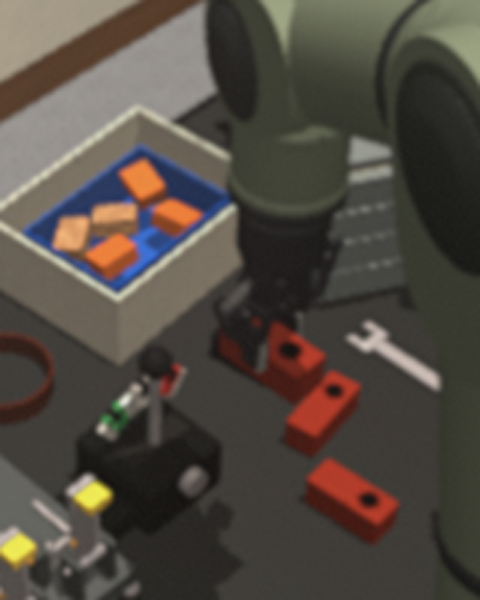

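```bash
python3 -m creep '[{"rx":0,"ry":0,"rz":0.4,"tx":12,"ty":-28,"tz":0,"hand":1},{"rx":0,"ry":0,"rz":0.4,"tx":30,"ty":-70,"tz":0,"hand":1},{"rx":0,"ry":0,"rz":0.4,"tx":49,"ty":-114,"tz":0,"hand":1},{"rx":0,"ry":0,"rz":0.4,"tx":68,"ty":-158,"tz":0,"hand":1},{"rx":0,"ry":0,"rz":0.4,"tx":87,"ty":-202,"tz":0,"hand":1},{"rx":0,"ry":0,"rz":0.4,"tx":106,"ty":-246,"tz":0,"hand":1},{"rx":0,"ry":0,"rz":0.4,"tx":125,"ty":-290,"tz":0,"hand":1},{"rx":0,"ry":0,"rz":0.4,"tx":140,"ty":-322,"tz":0,"hand":1}]' 90
python3 -m creep '[{"rx":0,"ry":0,"rz":0,"tx":6,"ty":-14,"tz":0,"hand":1},{"rx":0,"ry":0,"rz":0,"tx":6,"ty":-14,"tz":30,"hand":1},{"rx":0,"ry":0,"rz":0,"tx":6,"ty":-14,"tz":75,"hand":1},{"rx":0,"ry":0,"rz":0,"tx":6,"ty":-14,"tz":120,"hand":1},{"rx":0,"ry":0,"rz":0,"tx":6,"ty":-14,"tz":140,"hand":1},{"rx":0,"ry":0,"rz":0,"tx":6,"ty":-14,"tz":140,"hand":1},{"rx":0,"ry":0,"rz":0,"tx":6,"ty":-14,"tz":140,"hand":1}]' 90
python3 - <<'E'
from h import *
f=viewer.grab_frame("side");crop(f,(200,170,360,330),"pics/s14.png",4)
go(.571,.1125,.1,-.02)
print(gw([(0,.085,.1),(.003,.085,.1)],G))
E
```

```text
clock: 19.25
position: [0.5641, 0.0992, 0.298]
tool_rot: [-3.141, 0.001, -0.026]
force: [1.4, -0.2, -3.5]
grip_width: 0.0358
clock: 19.95
position: [0.5707, 0.1095, 0.1591]
tool_rot: [3.141, -0.0, -0.028]
force: [-0.7, -0.2, -3.0]
grip_width: 0.0363
t [-0.3 -2.7 59.7] r [-0.01 -0.08 -0.44] pos [0.5712 0.1098 0.1597] rot [-3.141e+00 -1.000e-03 -2.800e-02] t=20.0 w=0.0362 F [-0.1 -0.2 -4. ]
[[0.56769989 0.112483   0.1       ]
 [0.57069929 0.112423   0.1       ]]
```

View pics/s14.png

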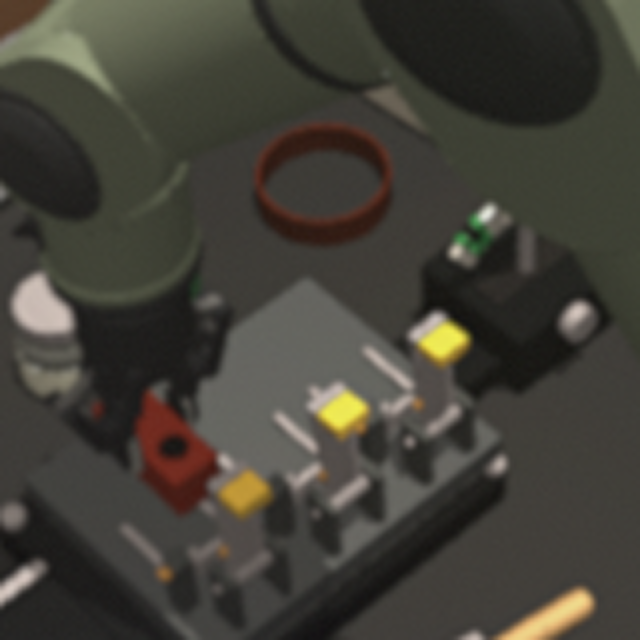

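```bash
python3 - <<'E'
from h import *
f=viewer.grab_frame("side"); s=bot.observe(); p=s["position"]; yaw=s["tool_rot"][2]
im=cv2.resize(f["pixels"][250:310,220:280],None,fx=10,fy=10,interpolation=cv2.INTER_CUBIC)
for d,col in((0,(0,255,0)),(-.006,(255,255,0))):
    zb=p[2]-.018; g=(p[0],p[1],yaw)
    c=gw([(-.045+d,.019,zb+.038),(-.045+d,-.019,zb+.038),(-.045+d,-.019,zb),(-.045+d,.019,zb)],g)
    q=(proj(f,c)-[220,250]+.5)*10
    cv2.polylines(im,[q.astype(np.int32)],True,col,1)
cv2.imwrite("pics/s15.png",im)
E
```

```text
(no output)
```

View pics/s15.png

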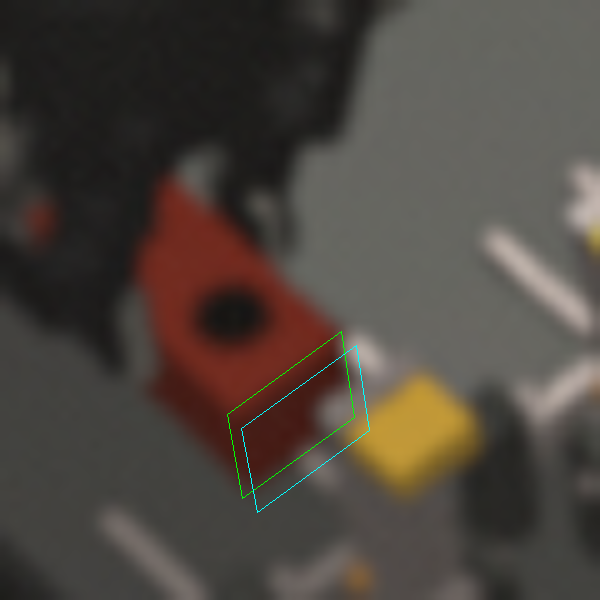

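```bash
python3 -m creep '[{"rx":0,"ry":0,"rz":-0.4,"tx":-1,"ty":-2.5,"tz":20,"hand":1},{"rx":0,"ry":0,"rz":-0.4,"tx":-1,"ty":-2.5,"tz":38,"hand":1},{"rx":0,"ry":0,"rz":-0.4,"tx":-1,"ty":-2.5,"tz":50,"hand":1},{"rx":0,"ry":0,"rz":-0.4,"tx":-1,"ty":-2.5,"tz":57,"hand":1},{"rx":0,"ry":0,"rz":-0.4,"tx":-1,"ty":-2.5,"tz":60,"hand":1},{"rx":0,"ry":0,"rz":-0.4,"tx":-1,"ty":-2.5,"tz":61,"hand":1},{"rx":0,"ry":0,"rz":-0.4,"tx":-1,"ty":-2.5,"tz":61,"hand":1}]' 90
python3 -c "
from h import *
go(.5707,.1125,.0985,-.02)"
```

```text
clock: 20.75
position: [0.57, 0.1125, 0.0982]
tool_rot: [-3.141, -0.001, -0.02]
force: [-3.8, -1.0, 4.6]
grip_width: 0.0357
t [ 0.7 -0.  -0.3] r [-0.02 -0.05 -0.  ] pos [0.57   0.1125 0.0982] rot [-3.141e+00 -1.000e-03 -2.000e-02] t=20.8 w=0.0357 F [-3.8 -1.   4.6]
```

```bash
python3 -m creep '[{"rx":0,"ry":0,"rz":0,"tx":0,"ty":0,"tz":0,"hand":-0.3},{"rx":0,"ry":0,"rz":0,"tx":0,"ty":0,"tz":0,"hand":-0.7},{"rx":0,"ry":0,"rz":0,"tx":0,"ty":0,"tz":0,"hand":-0.7},{"rx":0,"ry":0,"rz":0,"tx":0,"ty":0,"tz":-45,"hand":-0.7},{"rx":0,"ry":0,"rz":0,"tx":0,"ty":0,"tz":-90,"hand":-0.7},{"rx":0,"ry":0,"rz":0,"tx":0,"ty":0,"tz":-135,"hand":-1},{"rx":0,"ry":0,"rz":0,"tx":0,"ty":0,"tz":-180,"hand":-1},{"rx":0,"ry":0,"rz":0,"tx":0,"ty":0,"tz":-200,"hand":-1}]' 90
python3 - <<'E'
from h import *
f=viewer.grab_frame("side");im=cv2.resize(f["pixels"][220:320,200:300],None,fx=6,fy=6,interpolation=cv2.INTER_CUBIC)
for y in(.085,):
    c=gw([(-.045,y+.019,.118),(-.045,y-.019,.118),(.045,y-.019,.118),(.045,y+.019,.118)],G)
    cv2.polylines(im,[((proj(f,c)-[200,220]+.5)*6).astype(np.int32)],True,(0,255,0),1)
cv2.imwrite("pics/s16.png",im)
go(.392,-.3415,.30,.062)
E
```

```text
clock: 21.55
position: [0.5707, 0.1126, 0.3016]
tool_rot: [-3.14, -0.005, -0.02]
force: [-0.5, -0.4, 0.7]
grip_width: 0.0854
t [-170.2  457.8    1. ] r [-0.11 -0.39 -4.7 ] pos [0.5713 0.1128 0.3032] rot [-3.139 -0.007 -0.02 ] t=21.6 w=0.0851 F [ 0.2 -0.2  2.6]
```

View pics/s16.png

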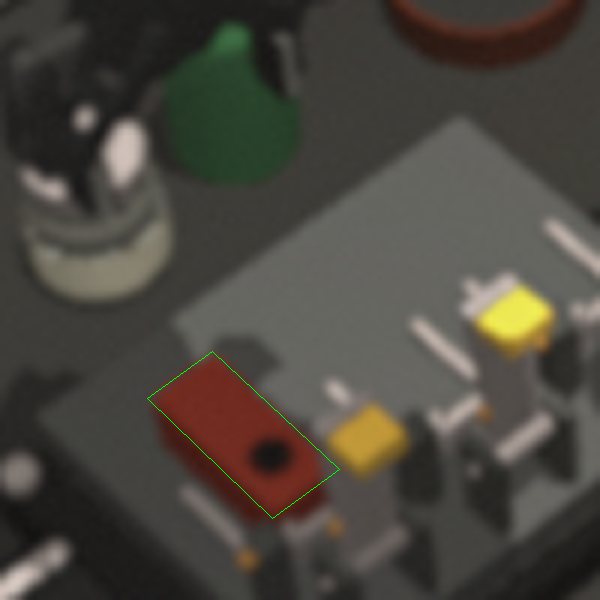

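```bash
python3 -m creep '[{"rx":0,"ry":0,"rz":0,"tx":-10,"ty":27,"tz":0,"hand":-1},{"rx":0,"ry":0,"rz":0,"tx":-26,"ty":70,"tz":0,"hand":-1},{"rx":0,"ry":0,"rz":-1,"tx":-43,"ty":115,"tz":0,"hand":-1},{"rx":0,"ry":0,"rz":-2,"tx":-60,"ty":160,"tz":0,"hand":-1},{"rx":0,"ry":0,"rz":-3,"tx":-77,"ty":206,"tz":0,"hand":-1},{"rx":0,"ry":0,"rz":-4,"tx":-94,"ty":252,"tz":0,"hand":-1},{"rx":0,"ry":0,"rz":-4.7,"tx":-111,"ty":298,"tz":0,"hand":-1},{"rx":0,"ry":0,"rz":-4.7,"tx":-128,"ty":344,"tz":0,"hand":-1}]' 90
python3 -m creep '[{"rx":0,"ry":0,"rz":0,"tx":-15,"ty":40,"tz":0,"hand":-1},{"rx":0,"ry":0,"rz":0,"tx":-30,"ty":80,"tz":10,"hand":-1},{"rx":0,"ry":0,"rz":0,"tx":-35,"ty":105,"tz":50,"hand":-1},{"rx":0,"ry":0,"rz":0,"tx":-35,"ty":105,"tz":95,"hand":-1},{"rx":0,"ry":0,"rz":0,"tx":-35,"ty":105,"tz":140,"hand":-1},{"rx":0,"ry":0,"rz":0,"tx":-35,"ty":105,"tz":170,"hand":-1},{"rx":0,"ry":0,"rz":0,"tx":-35,"ty":105,"tz":170,"hand":-1}]' 90
python3 - <<'E'
from h import *
f=viewer.grab_frame("side");crop(f,(320,150,480,310),"pics/s17.png",4)
f=viewer.grab_frame("top");raws(f);crop(f,(320,190,480,350),"pics/t17.png",4)
go(.392,-.3415,.015,.062)
E
```

```text
clock: 22.4
position: [0.4339, -0.2305, 0.2973]
tool_rot: [3.142, -0.001, 0.063]
force: [0.9, -1.1, -0.5]
grip_width: 0.0856
clock: 23.1
position: [0.4048, -0.3347, 0.124]
tool_rot: [-3.138, 0.005, 0.062]
force: [0.6, -0.1, 1.6]
grip_width: 0.0854
[336. 175.] 207 mid [ 0.7652 -0.2113  0.038 ] L 0.105 0.112 ang 0.012
[220. 232.] 452 mid [0.5817 0.1253 0.038 ] L 0.094 0.042 ang 0.016
[152. 312.] 268 mid [0.346  0.3066 0.038 ] L 0.04 0.051 ang 0.069
[186. 311.] 264 mid [0.3512 0.2081 0.038 ] L 0.037 0.051 ang 0.059
t [-14.9   4.4 112.9] r [ 0.    0.02 -0.  ] pos [ 0.4066 -0.3361  0.1279] rot [3.142 0.    0.062] t=23.2 w=0.0853 F [-0.4 -0.5  0.1]
```

View pics/s17.png

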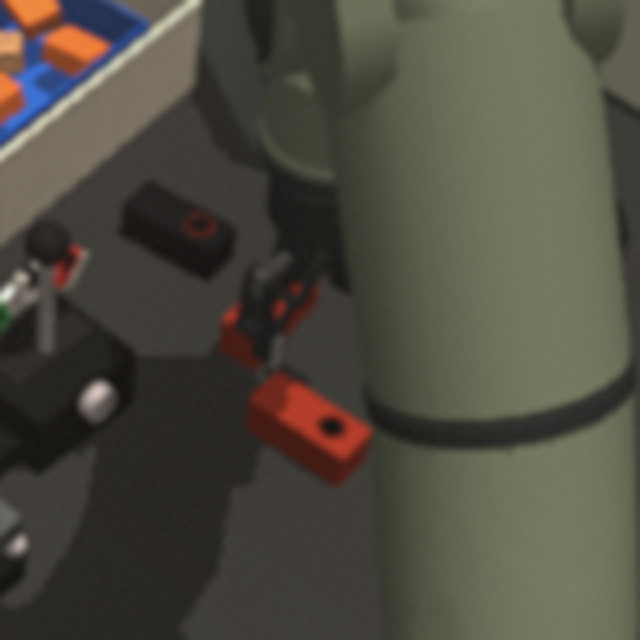

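View pics/t17.png

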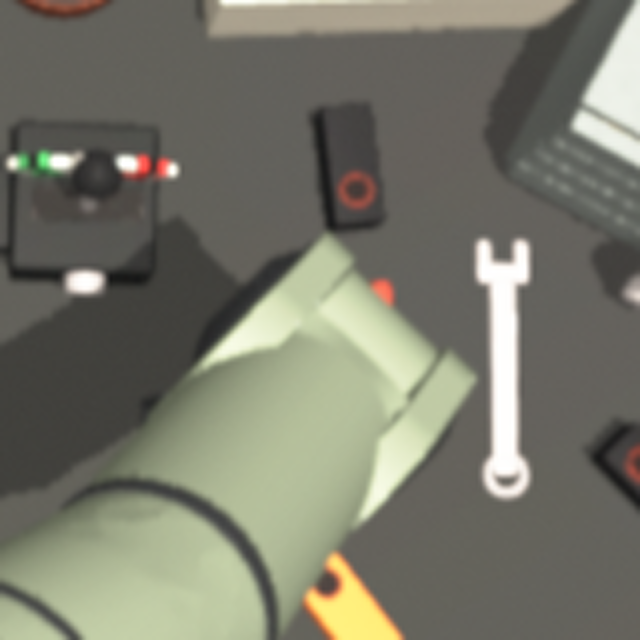

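```bash
python3 -m creep '[{"rx":0,"ry":0,"rz":0,"tx":-15,"ty":5,"tz":20,"hand":-1},{"rx":0,"ry":0,"rz":0,"tx":-15,"ty":5,"tz":60,"hand":-1},{"rx":0,"ry":0,"rz":0,"tx":-15,"ty":5,"tz":95,"hand":-1},{"rx":0,"ry":0,"rz":0,"tx":-15,"ty":5,"tz":113,"hand":-1},{"rx":0,"ry":0,"rz":0,"tx":-15,"ty":5,"tz":113,"hand":1},{"rx":0,"ry":0,"rz":0,"tx":-15,"ty":5,"tz":113,"hand":1},{"rx":0,"ry":0,"rz":0,"tx":-15,"ty":5,"tz":113,"hand":1},{"rx":0,"ry":0,"rz":0,"tx":-15,"ty":5,"tz":113,"hand":1}]' 90
python3 -c "
from h import *
go(z=.3)"
```

```text
clock: 24.0
position: [0.3929, -0.3426, 0.0164]
tool_rot: [3.14, -0.002, 0.062]
force: [-1.9, 0.5, 17.4]
grip_width: 0.0365
t [   0.7    0.5 -283.6] r [ 0.1  -0.14 -0.  ] pos [ 0.3929 -0.3426  0.0164] rot [ 3.14e+00 -2.00e-03  6.20e-02] t=24.0 w=0.0365 F [-1.9  0.5 17.4]
```

```bash
python3 -m creep '[{"rx":0,"ry":0,"rz":0,"tx":0,"ty":0,"tz":-12,"hand":1},{"rx":0,"ry":0,"rz":0,"tx":0,"ty":0,"tz":-55,"hand":1},{"rx":0,"ry":0,"rz":0,"tx":0,"ty":0,"tz":-100,"hand":1},{"rx":0,"ry":0,"rz":0,"tx":0,"ty":0,"tz":-145,"hand":1},{"rx":0,"ry":0,"rz":0,"tx":0,"ty":0,"tz":-190,"hand":1},{"rx":0,"ry":0,"rz":2,"tx":0,"ty":0,"tz":-235,"hand":1},{"rx":0,"ry":0,"rz":4.7,"tx":0,"ty":0,"tz":-280,"hand":1},{"rx":0,"ry":0,"rz":4.7,"tx":0,"ty":0,"tz":-284,"hand":1}]' 90
python3 - <<'E'
from h import *
f=viewer.grab_frame("side");crop(f,(280,90,440,290),"pics/s18.png",3)
go(.569,.0275,.30,-.02)
E
```

```text
clock: 24.8
position: [0.3927, -0.3429, 0.3042]
tool_rot: [3.138, -0.007, -0.022]
force: [-0.5, -1.1, -4.7]
grip_width: 0.036
t [ 169.3 -373.1    1.8] r [ 0.14 -0.29  0.01] pos [ 0.3924 -0.3422  0.3019] rot [ 3.139 -0.005 -0.02 ] t=24.9 w=0.0362 F [ 0.5  0.3 -5. ]
```

View pics/s18.png

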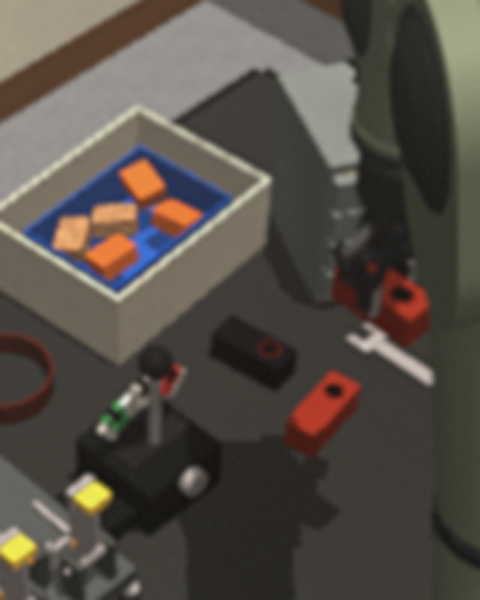

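```bash
python3 -m creep '[{"rx":0,"ry":0,"rz":0,"tx":12,"ty":-26,"tz":0,"hand":1},{"rx":0,"ry":0,"rz":0,"tx":30,"ty":-66,"tz":0,"hand":1},{"rx":0,"ry":0,"rz":0,"tx":49,"ty":-109,"tz":0,"hand":1},{"rx":0,"ry":0,"rz":0,"tx":69,"ty":-152,"tz":0,"hand":1},{"rx":0,"ry":0,"rz":0,"tx":89,"ty":-196,"tz":0,"hand":1},{"rx":0,"ry":0,"rz":0,"tx":109,"ty":-240,"tz":0,"hand":1},{"rx":0,"ry":0,"rz":0,"tx":129,"ty":-284,"tz":0,"hand":1},{"rx":0,"ry":0,"rz":0,"tx":148,"ty":-326,"tz":0,"hand":1}]' 90
python3 -m creep '[{"rx":0,"ry":0,"rz":0,"tx":15,"ty":-32,"tz":0,"hand":1},{"rx":0,"ry":0,"rz":0,"tx":21,"ty":-46,"tz":10,"hand":1},{"rx":0,"ry":0,"rz":0,"tx":21,"ty":-46,"tz":50,"hand":1},{"rx":0,"ry":0,"rz":0,"tx":21,"ty":-46,"tz":95,"hand":1},{"rx":0,"ry":0,"rz":0,"tx":21,"ty":-46,"tz":130,"hand":1},{"rx":0,"ry":0,"rz":0,"tx":21,"ty":-46,"tz":140,"hand":1},{"rx":0,"ry":0,"rz":0,"tx":21,"ty":-46,"tz":140,"hand":1}]' 90
python3 - <<'E'
from h import *
f=viewer.grab_frame("side"); s=bot.observe(); p=s["position"]; yaw=s["tool_rot"][2]
q0=proj(f,[p])[0].astype(int)-[30,50]; 
im=cv2.resize(f["pixels"][q0[1]:q0[1]+80,q0[0]:q0[0]+80],None,fx=8,fy=8,interpolation=cv2.INTER_CUBIC)
for d,col in((0,(0,255,0)),(-.006,(255,255,0))):
    zb=p[2]-.018; g=(p[0],p[1],yaw)
    c=gw([(-.045+d,.019,zb+.038),(-.045+d,-.019,zb+.038),(-.045+d,-.019,zb),(-.045+d,.019,zb)],g)
    q=(proj(f,c)-q0+.5)*8
    cv2.polylines(im,[q.astype(np.int32)],True,col,1)
cv2.imwrite("pics/s19.png",im)
go(.569,.0275,.098,-.02)
E
```

```text
clock: 25.65
position: [0.5459, -0.0166, 0.2971]
tool_rot: [-3.142, 0.002, -0.019]
force: [1.7, -0.8, -4.9]
grip_width: 0.036
clock: 26.35
position: [0.5671, 0.0263, 0.157]
tool_rot: [3.141, 0.003, -0.02]
force: [1.3, 0.5, -5.2]
grip_width: 0.0361
t [ 0.9 -1.1 60.6] r [ 0.01  0.03 -0.  ] pos [0.5681 0.0264 0.1586] rot [ 3.141  0.    -0.02 ] t=26.4 w=0.0364 F [ 0.5 -0.2 -4. ]
```

View pics/s19.png

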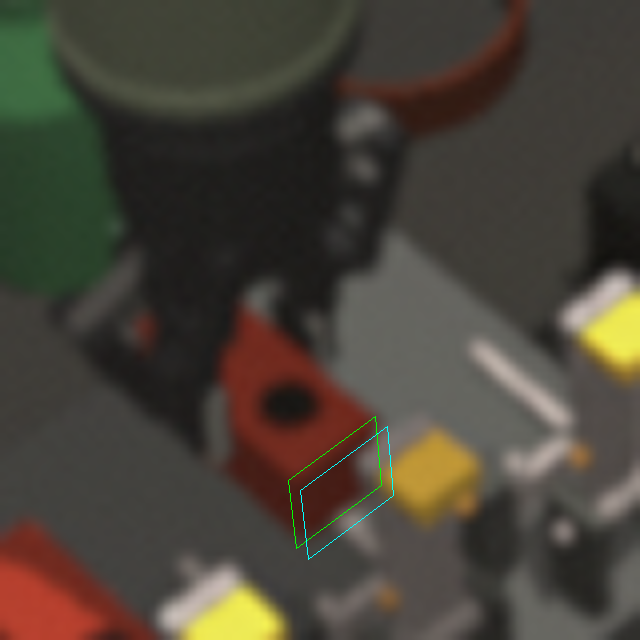

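```bash
python3 -m creep '[{"rx":0,"ry":0,"rz":0,"tx":0,"ty":-1,"tz":20,"hand":1},{"rx":0,"ry":0,"rz":0,"tx":0,"ty":-1,"tz":38,"hand":1},{"rx":0,"ry":0,"rz":0,"tx":0,"ty":-1,"tz":50,"hand":1},{"rx":0,"ry":0,"rz":0,"tx":0,"ty":-1,"tz":57,"hand":1},{"rx":0,"ry":0,"rz":0,"tx":0,"ty":-1,"tz":60,"hand":1},{"rx":0,"ry":0,"rz":0,"tx":0,"ty":-1,"tz":61,"hand":1},{"rx":0,"ry":0,"rz":0,"tx":0,"ty":-1,"tz":61,"hand":1}]' 90
python3 -c "
from h import *
go(.568,.0275,.0975,-.02)"
```

```text
clock: 27.1
position: [0.5685, 0.0278, 0.0978]
tool_rot: [-3.141, -0.001, -0.02]
force: [0.6, -0.7, -5.8]
grip_width: 0.0361
t [-0.5  0.3  0.3] r [-0.01 -0.04  0.01] pos [0.5685 0.0278 0.0978] rot [-3.141e+00 -1.000e-03 -2.000e-02] t=27.1 w=0.0361 F [ 0.6 -0.7 -5.8]
```

Not yet touching; a millimetre more, then release.

```bash
python3 -m creep '[{"rx":0,"ry":0,"rz":0,"tx":0,"ty":0,"tz":1,"hand":1},{"rx":0,"ry":0,"rz":0,"tx":0,"ty":0,"tz":1,"hand":-0.3},{"rx":0,"ry":0,"rz":0,"tx":0,"ty":0,"tz":1,"hand":-0.7},{"rx":0,"ry":0,"rz":0,"tx":0,"ty":0,"tz":1,"hand":-0.7},{"rx":0,"ry":0,"rz":0,"tx":0,"ty":0,"tz":-45,"hand":-0.7},{"rx":0,"ry":0,"rz":0,"tx":0,"ty":0,"tz":-90,"hand":-0.7},{"rx":0,"ry":0,"rz":0,"tx":0,"ty":0,"tz":-135,"hand":-1},{"rx":0,"ry":0,"rz":0,"tx":0,"ty":0,"tz":-180,"hand":-1}]' 90
python3 -m creep '[{"rx":0,"ry":0,"rz":0,"tx":0,"ty":0,"tz":-20,"hand":-1},{"rx":0,"ry":0,"rz":0,"tx":0,"ty":0,"tz":-20,"hand":-1}]' 90
python3 - <<'E'
from h import *
f=viewer.grab_frame("side");im=cv2.resize(f["pixels"][220:320,200:300],None,fx=6,fy=6,interpolation=cv2.INTER_CUBIC)
for y in(.085,0):
    c=gw([(-.045,y+.019,.118),(-.045,y-.019,.118),(.045,y-.019,.118),(.045,y+.019,.118)],G)
    cv2.polylines(im,[((proj(f,c)-[200,220]+.5)*6).astype(np.int32)],True,(0,255,0),1)
cv2.imwrite("pics/s20.png",im)
f=viewer.grab_frame("top");raws(f)
go(.489,-.4107,.30,.135)
E
```

```text
clock: 27.9
position: [0.568, 0.0277, 0.2795]
tool_rot: [-3.141, -0.001, -0.02]
force: [0.4, 0.2, 0.2]
grip_width: 0.0854
clock: 28.1
position: [0.5694, 0.0278, 0.3006]
tool_rot: [-3.141, -0.005, -0.02]
force: [-0.8, -0.2, 0.1]
grip_width: 0.0856
[336. 175.] 206 mid [ 0.7652 -0.2113  0.038 ] L 0.105 0.112 ang 0.012
[250. 236.] 385 mid [0.5775 0.0375 0.038 ] L 0.089 0.042 ang -0.024
[402. 268.] 456 mid [ 0.489  -0.4104  0.038 ] L 0.095 0.042 ang -1.423
[152. 312.] 268 mid [0.346  0.3066 0.038 ] L 0.04 0.051 ang 0.069
t [-70.5 440.   -2.9] r [-0.01 -0.02 -8.86] pos [0.5681 0.0278 0.2972] rot [-3.141 -0.    -0.02 ] t=28.2 w=0.0855 F [-0.3 -0.5 -1.3]
```

View pics/s20.png

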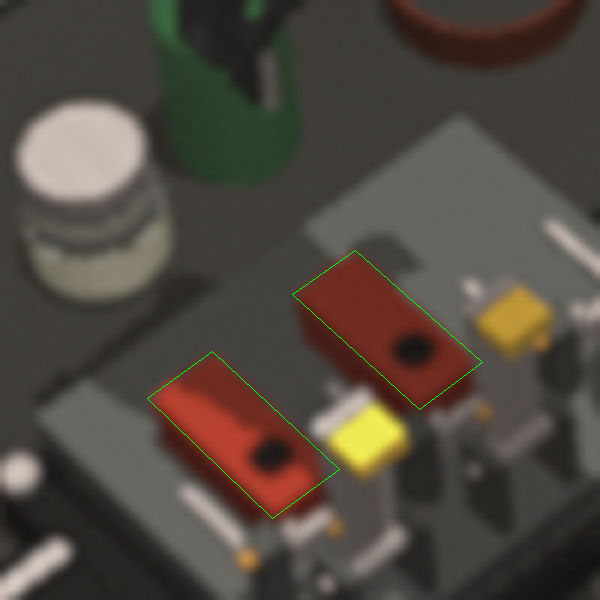

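```bash
python3 -m creep '[{"rx":0,"ry":0,"rz":-5,"tx":-4,"ty":25,"tz":0,"hand":-1},{"rx":0,"ry":0,"rz":-13,"tx":-11,"ty":67,"tz":0,"hand":-1},{"rx":0,"ry":0,"rz":-21,"tx":-18,"ty":112,"tz":0,"hand":-1},{"rx":0,"ry":0,"rz":-29,"tx":-25,"ty":157,"tz":0,"hand":-1},{"rx":0,"ry":0,"rz":-37,"tx":-32,"ty":202,"tz":0,"hand":-1},{"rx":0,"ry":0,"rz":-45,"tx":-40,"ty":247,"tz":0,"hand":-1},{"rx":0,"ry":0,"rz":-53,"tx":-47,"ty":292,"tz":0,"hand":-1},{"rx":0,"ry":0,"rz":-61,"tx":-54,"ty":337,"tz":0,"hand":-1}]' 90
python3 -m creep '[{"rx":0,"ry":0,"rz":0,"tx":0,"ty":0,"tz":0,"hand":-1},{"rx":0,"ry":0,"rz":0,"tx":0,"ty":0,"tz":0,"hand":-1}]' 90
python3 -c "
from h import *
go(.489,-.4107,.13,1.7116); print(bot.observe()['qpos'].round(2))"
```

```text
clock: 29.0
position: [0.5077, -0.3044, 0.2958]
tool_rot: [-3.14, -0.0, 1.027]
force: [1.2, 0.3, -0.1]
grip_width: 0.0855
clock: 29.2
position: [0.5077, -0.3039, 0.2957]
tool_rot: [-3.139, 0.0, 1.018]
force: [0.2, 0.7, 0.1]
grip_width: 0.0856
t [-100.7   40.5  165.6] r [ -0.14  -0.04 -39.71] pos [ 0.5077 -0.3039  0.2957] rot [-3.139  0.     1.018] t=29.2 w=0.0856 F [0.2 0.7 0.1]
[ 0.39  0.41  0.07  1.61 -0.03  1.12 -0.09]
```

```bash
python3 -m creep '[{"rx":0,"ry":0,"rz":-8,"tx":-35,"ty":14,"tz":0,"hand":-1},{"rx":0,"ry":0,"rz":-16,"tx":-75,"ty":30,"tz":0,"hand":-1},{"rx":0,"ry":0,"rz":-24,"tx":-101,"ty":40.5,"tz":20,"hand":-1},{"rx":0,"ry":0,"rz":-32,"tx":-101,"ty":40.5,"tz":60,"hand":-1},{"rx":0,"ry":0,"rz":-39.7,"tx":-101,"ty":40.5,"tz":100,"hand":-1},{"rx":0,"ry":0,"rz":-39.7,"tx":-101,"ty":40.5,"tz":145,"hand":-1},{"rx":0,"ry":0,"rz":-39.7,"tx":-101,"ty":40.5,"tz":165,"hand":-1},{"rx":0,"ry":0,"rz":-39.7,"tx":-101,"ty":40.5,"tz":165,"hand":-1}]' 90
python3 - <<'E'
from h import *
f=viewer.grab_frame("side");crop(f,(320,150,480,310),"pics/s21.png",4)
go(.489,-.4107,.015,1.7116)
E
```

```text
clock: 30.0
position: [0.4896, -0.4077, 0.1286]
tool_rot: [-3.138, -0.005, 1.715]
force: [0.0, -0.3, 0.3]
grip_width: 0.0855
t [ -2.   -1.5 116. ] r [-0.1  -0.13  0.19] pos [ 0.4905 -0.4087  0.131 ] rot [-3.140e+00 -2.000e-03  1.715e+00] t=30.1 w=0.0852 F [ 0.5 -0.7  0.6]
```

View pics/s21.png

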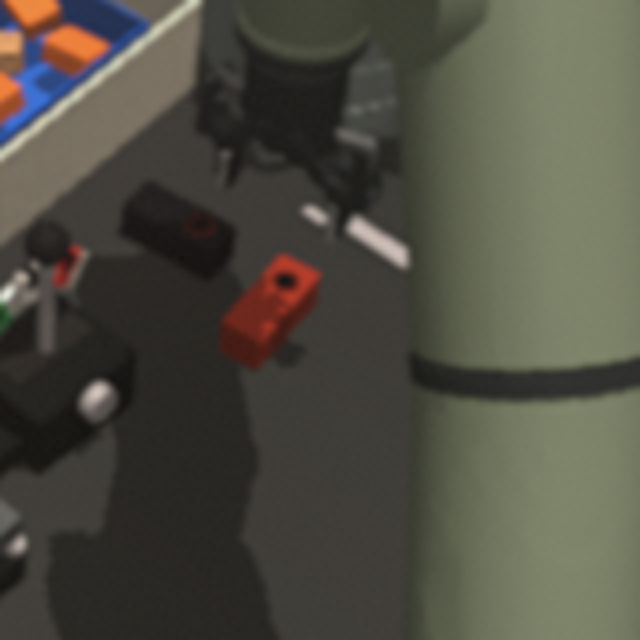

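```bash
python3 -m creep '[{"rx":0,"ry":0,"rz":0,"tx":-1,"ty":-1,"tz":40,"hand":-1},{"rx":0,"ry":0,"rz":0,"tx":-1,"ty":-1,"tz":75,"hand":-1},{"rx":0,"ry":0,"rz":0,"tx":-1,"ty":-1,"tz":100,"hand":-1},{"rx":0,"ry":0,"rz":0,"tx":-1,"ty":-1,"tz":116,"hand":-1},{"rx":0,"ry":0,"rz":0,"tx":-1,"ty":-1,"tz":116,"hand":1},{"rx":0,"ry":0,"rz":0,"tx":-1,"ty":-1,"tz":116,"hand":1},{"rx":0,"ry":0,"rz":0,"tx":-1,"ty":-1,"tz":116,"hand":1},{"rx":0,"ry":0,"rz":0,"tx":-1,"ty":-1,"tz":116,"hand":1}]' 90
python3 -c "
from h import *
go(z=.3)"
```

```text
clock: 30.85
position: [0.4906, -0.4121, 0.0184]
tool_rot: [3.139, 0.002, 1.714]
force: [-1.0, 1.0, 12.7]
grip_width: 0.0358
t [  -0.5    0.6 -281.6] r [0.12 0.11 0.  ] pos [ 0.4906 -0.4121  0.0184] rot [3.139e+00 2.000e-03 1.714e+00] t=30.9 w=0.0358 F [-1.   1.  12.7]
```

```bash
python3 -m creep '[{"rx":0,"ry":0,"rz":0,"tx":0,"ty":0,"tz":-12,"hand":1},{"rx":0,"ry":0,"rz":0,"tx":0,"ty":0,"tz":-55,"hand":1},{"rx":0,"ry":0,"rz":0,"tx":0,"ty":0,"tz":-100,"hand":1},{"rx":0,"ry":0,"rz":7,"tx":0,"ty":0,"tz":-145,"hand":1},{"rx":0,"ry":0,"rz":15,"tx":0,"ty":0,"tz":-190,"hand":1},{"rx":0,"ry":0,"rz":23,"tx":0,"ty":0,"tz":-235,"hand":1},{"rx":0,"ry":0,"rz":31,"tx":0,"ty":0,"tz":-280,"hand":1},{"rx":0,"ry":0,"rz":39,"tx":0,"ty":0,"tz":-282,"hand":1}]' 90
python3 -m creep '[{"rx":0,"ry":0,"rz":8,"tx":0,"ty":0,"tz":0,"hand":1},{"rx":0,"ry":0,"rz":16,"tx":0,"ty":0,"tz":0,"hand":1},{"rx":0,"ry":0,"rz":24,"tx":0,"ty":0,"tz":0,"hand":1},{"rx":0,"ry":0,"rz":32,"tx":0,"ty":0,"tz":0,"hand":1},{"rx":0,"ry":0,"rz":40,"tx":0,"ty":0,"tz":0,"hand":1},{"rx":0,"ry":0,"rz":48,"tx":0,"ty":0,"tz":0,"hand":1},{"rx":0,"ry":0,"rz":56,"tx":0,"ty":0,"tz":0,"hand":1},{"rx":0,"ry":0,"rz":60,"tx":0,"ty":0,"tz":0,"hand":1}]' 90
python3 - <<'E'
from h import *
f=viewer.grab_frame("side");crop(f,(280,90,440,290),"pics/s22.png",3)
go(.5675,-.0575,.30,-.02)
E
```

```text
clock: 31.65
position: [0.4907, -0.4125, 0.3057]
tool_rot: [3.132, 0.0, 1.027]
force: [0.6, -0.8, -5.3]
grip_width: 0.0359
clock: 32.45
position: [0.4893, -0.4109, 0.2992]
tool_rot: [-3.141, -0.001, -0.019]
force: [0.8, -0.7, -5.0]
grip_width: 0.0359
t [  70.5 -355.    -0.7] r [-0.03 -0.03 -0.09] pos [ 0.4893 -0.4109  0.2991] rot [-3.141 -0.    -0.022] t=32.5 w=0.0355 F [-0.  -0.1 -4.5]
```

View pics/s22.png

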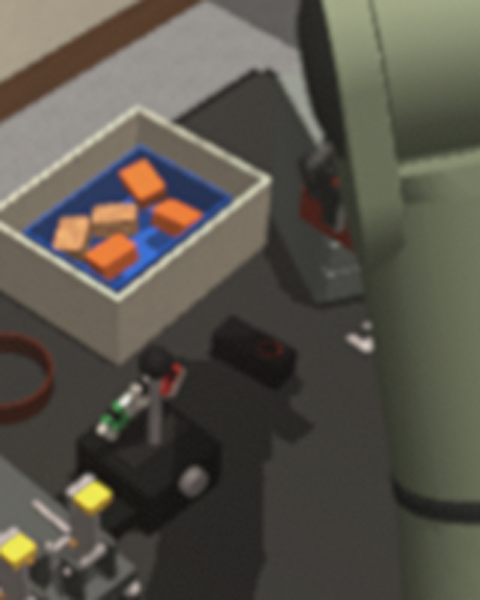

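```bash
python3 -m creep '[{"rx":0,"ry":0,"rz":0,"tx":5,"ty":-27,"tz":0,"hand":1},{"rx":0,"ry":0,"rz":0,"tx":14,"ty":-70,"tz":0,"hand":1},{"rx":0,"ry":0,"rz":0,"tx":23,"ty":-115,"tz":0,"hand":1},{"rx":0,"ry":0,"rz":0,"tx":32,"ty":-160,"tz":0,"hand":1},{"rx":0,"ry":0,"rz":0,"tx":41,"ty":-205,"tz":0,"hand":1},{"rx":0,"ry":0,"rz":0,"tx":50,"ty":-250,"tz":0,"hand":1},{"rx":0,"ry":0,"rz":0,"tx":59,"ty":-295,"tz":0,"hand":1},{"rx":0,"ry":0,"rz":0,"tx":67,"ty":-335,"tz":0,"hand":1}]' 90
python3 -m creep '[{"rx":0,"ry":0,"rz":0,"tx":3,"ty":-18,"tz":0,"hand":1},{"rx":0,"ry":0,"rz":0,"tx":3,"ty":-18,"tz":30,"hand":1},{"rx":0,"ry":0,"rz":0,"tx":3,"ty":-18,"tz":75,"hand":1},{"rx":0,"ry":0,"rz":0,"tx":3,"ty":-18,"tz":120,"hand":1},{"rx":0,"ry":0,"rz":0,"tx":3,"ty":-18,"tz":138,"hand":1},{"rx":0,"ry":0,"rz":0,"tx":3,"ty":-18,"tz":138,"hand":1},{"rx":0,"ry":0,"rz":0,"tx":3,"ty":-18,"tz":138,"hand":1}]' 90
python3 - <<'E'
from h import *
f=viewer.grab_frame("side"); s=bot.observe(); p=s["position"]; yaw=s["tool_rot"][2]
q0=proj(f,[p])[0].astype(int)-[30,50]; 
im=cv2.resize(f["pixels"][q0[1]:q0[1]+80,q0[0]:q0[0]+80],None,fx=8,fy=8,interpolation=cv2.INTER_CUBIC)
for d,col in((0,(0,255,0)),(-.006,(255,255,0))):
    zb=p[2]-.018; g=(p[0],p[1],yaw)
    c=gw([(-.045+d,.019,zb+.038),(-.045+d,-.019,zb+.038),(-.045+d,-.019,zb),(-.045+d,.019,zb)],g)
    q=(proj(f,c)-q0+.5)*8
    cv2.polylines(im,[q.astype(np.int32)],True,col,1)
cv2.imwrite("pics/s23.png",im)
go(.5675,-.0575,.098,-.02)
E
```

```text
clock: 33.3
position: [0.561, -0.0749, 0.2992]
tool_rot: [-3.141, -0.001, -0.011]
force: [1.0, 0.6, -5.3]
grip_width: 0.0366
clock: 34.0
position: [0.5648, -0.0596, 0.1615]
tool_rot: [-3.141, -0.001, -0.013]
force: [0.5, -0.2, -5.4]
grip_width: 0.0361
t [ 2.2 -2.1 64. ] r [-0.01 -0.12  0.39] pos [ 0.5652 -0.0596  0.162 ] rot [-3.141e+00 -2.000e-03 -1.300e-02] t=34.0 w=0.0360 F [ 0.  -0.5 -4.3]
```

View pics/s23.png

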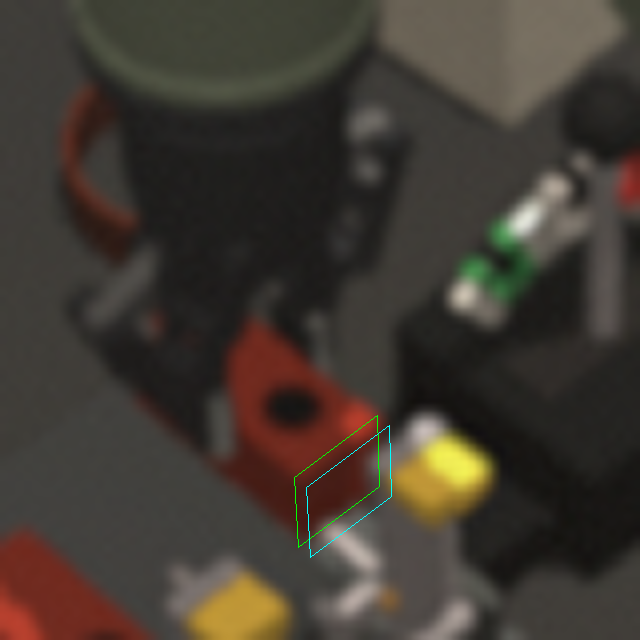

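```bash
python3 -m creep '[{"rx":0,"ry":0,"rz":0.4,"tx":1.5,"ty":-2,"tz":20,"hand":1},{"rx":0,"ry":0,"rz":0.4,"tx":1.5,"ty":-2,"tz":40,"hand":1},{"rx":0,"ry":0,"rz":0.4,"tx":1.5,"ty":-2,"tz":53,"hand":1},{"rx":0,"ry":0,"rz":0.4,"tx":1.5,"ty":-2,"tz":60,"hand":1},{"rx":0,"ry":0,"rz":0.4,"tx":1.5,"ty":-2,"tz":63,"hand":1},{"rx":0,"ry":0,"rz":0.4,"tx":1.5,"ty":-2,"tz":64,"hand":1},{"rx":0,"ry":0,"rz":0.4,"tx":1.5,"ty":-2,"tz":64,"hand":1}]' 90
python3 -c "
from h import *
go(.5665,-.0575,.098,-.02)"
```

```text
clock: 34.75
position: [0.5664, -0.0575, 0.0984]
tool_rot: [-3.141, -0.001, -0.021]
force: [-8.9, 3.1, 21.3]
grip_width: 0.0356
t [0.1 0.  0.4] r [-0.03 -0.08 -0.05] pos [ 0.5664 -0.0575  0.0984] rot [-3.141e+00 -1.000e-03 -2.100e-02] t=34.8 w=0.0356 F [-8.9  3.1 21.3]
```

Firm contact with the floor; release.

```bash
python3 -m creep '[{"rx":0,"ry":0,"rz":0,"tx":0,"ty":0,"tz":-1,"hand":-0.3},{"rx":0,"ry":0,"rz":0,"tx":0,"ty":0,"tz":-1,"hand":-0.7},{"rx":0,"ry":0,"rz":0,"tx":0,"ty":0,"tz":-1,"hand":-0.7},{"rx":0,"ry":0,"rz":0,"tx":0,"ty":0,"tz":-45,"hand":-0.7},{"rx":0,"ry":0,"rz":0,"tx":0,"ty":0,"tz":-90,"hand":-0.7},{"rx":0,"ry":0,"rz":0,"tx":0,"ty":0,"tz":-135,"hand":0},{"rx":0,"ry":0,"rz":0,"tx":0,"ty":0,"tz":-180,"hand":1},{"rx":0,"ry":0,"rz":0,"tx":0,"ty":0,"tz":-200,"hand":1}]' 90
python3 - <<'E'
from h import *
f=viewer.grab_frame("side");im=cv2.resize(f["pixels"][200:320,210:330],None,fx=6,fy=6,interpolation=cv2.INTER_CUBIC)
def st(a,y):
    c,s=np.cos(a),np.sin(a); h=np.array([-.09,.123]); u=np.array([c,s]); n=np.array([-s,c])
    # tab top centre
    t=h+.088*u+.026*n
    return [(t[0]+dx*u[0],y+dy,t[1]+dx*u[1]) for dx,dy in((-.006,-.013),(.006,-.013),(.006,.013),(-.006,.013))]
for y in(.085,0,-.085):
    c=gw([(-.045,y+.019,.118),(-.045,y-.019,.118),(.045,y-.019,.118),(.045,y+.019,.118)],G)
    cv2.polylines(im,[((proj(f,c)-[210,200]+.5)*6).astype(np.int32)],True,(0,255,0),1)
    cv2.polylines(im,[((proj(f,gw(st(1.57,y),G))-[210,200]+.5)*6).astype(np.int32)],True,(255,0,0),1)
    cv2.polylines(im,[((proj(f,gw(st(1.75,y),G))-[210,200]+.5)*6).astype(np.int32)],True,(255,0,255),1)
    cv2.polylines(im,[((proj(f,gw(st(1.4,y),G))-[210,200]+.5)*6).astype(np.int32)],True,(255,255,0),1)
cv2.imwrite("pics/s24.png",im)
go()
E
```

```text
clock: 35.55
position: [0.5669, -0.0578, 0.3005]
tool_rot: [-3.141, -0.005, -0.021]
force: [-0.1, -0.2, -0.3]
grip_width: 0.0293
t [0. 0. 0.] r [-0.03 -0.39  0.  ] pos [ 0.5676 -0.0578  0.302 ] rot [-3.141 -0.007 -0.021] t=35.6 w=0.0222 F [ 0.4 -0.1  3. ]
```

View pics/s24.png

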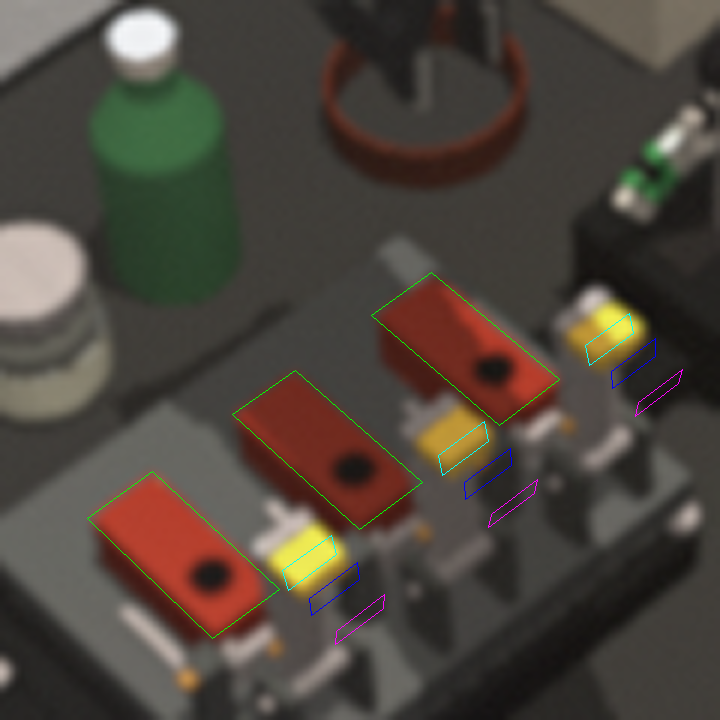

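```bash
python3 - <<'E'
import numpy as np
for a in [1.5,1.35,1.2,1.05,.9,.75,.6,.45,.3,.2,.1,0,-.05]:
    c,s=np.cos(a),np.sin(a); T=np.array([-90+88*c-26*s,123+88*s+26*c]); k=np.clip((a-.3)/.7,0,1)
    print(a,T.round(1),"tip centre",(T-[11*k,10*k]).round(1))
E
python3 -c "
from h import *
g=gw([(-.145,-.085,0)],G)[0]; print(g); go(g[0],g[1],.30,-.02)"
```

```text
1.5 [-109.7  212.6] tip centre [-120.7  202.6]
1.35 [-96.1 214.6] tip centre [-107.1  204.6]
1.2 [-82.3 214.4] tip centre [-93.3 204.4]
1.05 [-68.8 212.3] tip centre [-79.8 202.3]
0.9 [-55.7 208.1] tip centre [-65.1 199.5]
0.75 [-43.3 202. ] tip centre [-50.4 195.6]
0.6 [-32.1 194.1] tip centre [-36.8 189.9]
0.45 [-22.1 184.7] tip centre [-24.4 182.5]
0.3 [-13.6 173.8] tip centre [-13.6 173.8]
0.2 [ -8.9 166. ] tip centre [ -8.9 166. ]
0.1 [ -5.  157.7] tip centre [ -5.  157.7]
0 [ -2. 149.] tip centre [ -2. 149.]
-0.05 [ -0.8 144.6] tip centre [ -0.8 144.6]
[ 0.41932911 -0.05458319  0.        ]
t [-1.483e+02 -1.000e-01  1.000e+00] r [-0.03 -0.39 -0.06] pos [ 0.5676 -0.0578  0.302 ] rot [-3.141 -0.007 -0.021] t=35.6 w=0.0222 F [ 0.4 -0.1  3. ]
```

```bash
python3 -m creep '[{"rx":0,"ry":0,"rz":0,"tx":-30,"ty":0,"tz":0,"hand":1},{"rx":0,"ry":0,"rz":0,"tx":-75,"ty":0,"tz":0,"hand":1},{"rx":0,"ry":0,"rz":0,"tx":-120,"ty":0,"tz":0,"hand":1},{"rx":0,"ry":0,"rz":0,"tx":-148,"ty":0,"tz":5,"hand":1},{"rx":0,"ry":0,"rz":0,"tx":-148,"ty":0,"tz":40,"hand":1},{"rx":0,"ry":0,"rz":0,"tx":-148,"ty":0,"tz":80,"hand":1},{"rx":0,"ry":0,"rz":0,"tx":-148,"ty":0,"tz":98,"hand":1},{"rx":0,"ry":0,"rz":0,"tx":-148,"ty":0,"tz":98,"hand":1}]' 40
python3 - <<'E'
from h import *
f=viewer.grab_frame("side");crop(f,(230,170,370,310),"pics/s25.png",4)
go(.4193,-.0546,.2035,-.02)
E
```

```text
clock: 36.4
position: [0.4168, -0.0545, 0.1965]
tool_rot: [3.141, 0.004, -0.021]
force: [0.2, 0.9, -0.2]
grip_width: 0.0001
t [ 1.7  0.  -5.6] r [ 0.02  0.1  -0.06] pos [ 0.4176 -0.0545  0.1979] rot [ 3.141e+00  2.000e-03 -2.100e-02] t=36.5 w=-0.0003 F [-0.2 -0.6  0.5]
```

View pics/s25.png

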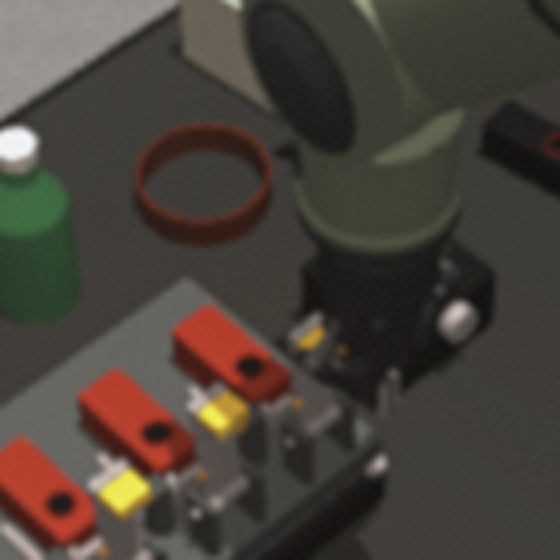

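```bash
python3 -m creep '[{"rx":0,"ry":0,"rz":0,"tx":25,"ty":0,"tz":-6,"hand":1},{"rx":0,"ry":0,"rz":0,"tx":50,"ty":0,"tz":-6,"hand":1},{"rx":0,"ry":0,"rz":0,"tx":67,"ty":0,"tz":-4,"hand":1},{"rx":0,"ry":0,"rz":0,"tx":82,"ty":0,"tz":-2,"hand":1},{"rx":0,"ry":0,"rz":0,"tx":97,"ty":0,"tz":2,"hand":1},{"rx":0,"ry":0,"rz":0,"tx":110,"ty":0,"tz":8,"hand":1},{"rx":0,"ry":0,"rz":0,"tx":122,"ty":0,"tz":15,"hand":1},{"rx":0,"ry":0,"rz":0,"tx":133,"ty":0,"tz":24,"hand":1}]' 40
python3 - <<'E'
from h import *
f=viewer.grab_frame("side");crop(f,(230,170,370,310),"pics/s26.png",4)
n=gw([(-.002,-.085,0)],G)[0]
go(n[0],n[1],.149,-.02)
E
```

```text
clock: 37.25
position: [0.552, -0.0572, 0.1743]
tool_rot: [-3.142, -0.001, -0.021]
force: [0.2, -0.7, 0.2]
grip_width: -0.0001
t [ 9.6  0.3 23.7] r [ 0.01  0.01 -0.01] pos [ 0.5527 -0.057   0.1727] rot [ 3.141  0.    -0.02 ] t=37.3 w=0.0001 F [-0.4  0.3 -2.2]
```

View pics/s26.png

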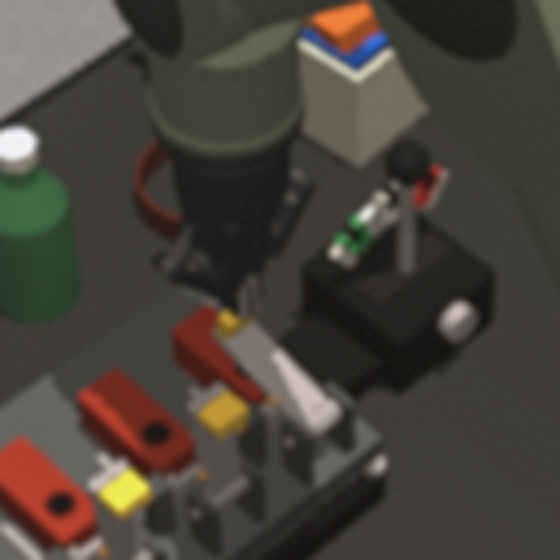

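```bash
python3 -m creep '[{"rx":0,"ry":0,"rz":0,"tx":3,"ty":0,"tz":7,"hand":1},{"rx":0,"ry":0,"rz":0,"tx":6,"ty":0,"tz":13,"hand":1},{"rx":0,"ry":0,"rz":0,"tx":8,"ty":0,"tz":19,"hand":1},{"rx":0,"ry":0,"rz":0,"tx":9.5,"ty":0,"tz":25,"hand":1},{"rx":0,"ry":0,"rz":0,"tx":9.5,"ty":0,"tz":28,"hand":1},{"rx":0,"ry":0,"rz":0,"tx":9.5,"ty":0,"tz":28,"hand":1}]' 40
python3 -m creep '[{"rx":0,"ry":0,"rz":0,"tx":0,"ty":0,"tz":-45,"hand":1},{"rx":0,"ry":0,"rz":0,"tx":0,"ty":0,"tz":-90,"hand":1},{"rx":0,"ry":0,"rz":0,"tx":0,"ty":0,"tz":-135,"hand":1},{"rx":0,"ry":0,"rz":0,"tx":-45,"ty":-20,"tz":-150,"hand":1},{"rx":0,"ry":0,"rz":0,"tx":-80,"ty":-50,"tz":-150,"hand":1},{"rx":0,"ry":0,"rz":0,"tx":-115,"ty":-75,"tz":-150,"hand":1},{"rx":0,"ry":0,"rz":0,"tx":-143,"ty":-85,"tz":-150,"hand":1},{"rx":0,"ry":0,"rz":0,"tx":-143,"ty":-85,"tz":-140,"hand":1}]' 40
cat >> h.py <<'E'
def strapview(name):
    f=viewer.grab_frame("side");im=cv2.resize(f["pixels"][200:320,210:330],None,fx=6,fy=6,interpolation=cv2.INTER_CUBIC)
    for y in(.085,0,-.085):
      for a,col in((0,(255,0,255)),(.12,(255,255,0))):
        c,s=np.cos(a),np.sin(a); h=np.array([-.09,.123]); u=np.array([c,s]); n=np.array([-s,c]); t=h+.088*u+.026*n
        P=[(t[0]+dx*u[0],y+dy,t[1]+dx*u[1]) for dx,dy in((-.006,-.013),(.006,-.013),(.006,.013),(-.006,.013))]
        cv2.polylines(im,[((proj(f,gw(P,G))-[210,200]+.5)*6).astype(np.int32)],True,col,1)
    cv2.imwrite(name,im)
E
python3 - <<'E'
from h import *
strapview("pics/s27.png")
g=gw([(-.145,0,0)],G)[0]; go(g[0],g[1],.203,-.02)
E
```

```text
clock: 37.9
position: [0.5605, -0.0575, 0.1482]
tool_rot: [-3.141, -0.001, -0.021]
force: [-14.1, 2.4, 44.7]
grip_width: -0.0001
clock: 38.7
position: [0.4168, 0.032, 0.2868]
tool_rot: [-3.14, -0.001, -0.018]
force: [0.6, -0.7, -0.1]
grip_width: -0.0002
t [ 3.4  0.8 82.1] r [-0.03  0.03  0.07] pos [0.4177 0.0312 0.2851] rot [-3.141e+00  1.000e-03 -1.900e-02] t=38.8 w=-0.0001 F [-0.7 -0.2 -3.2]
```

View pics/s27.png

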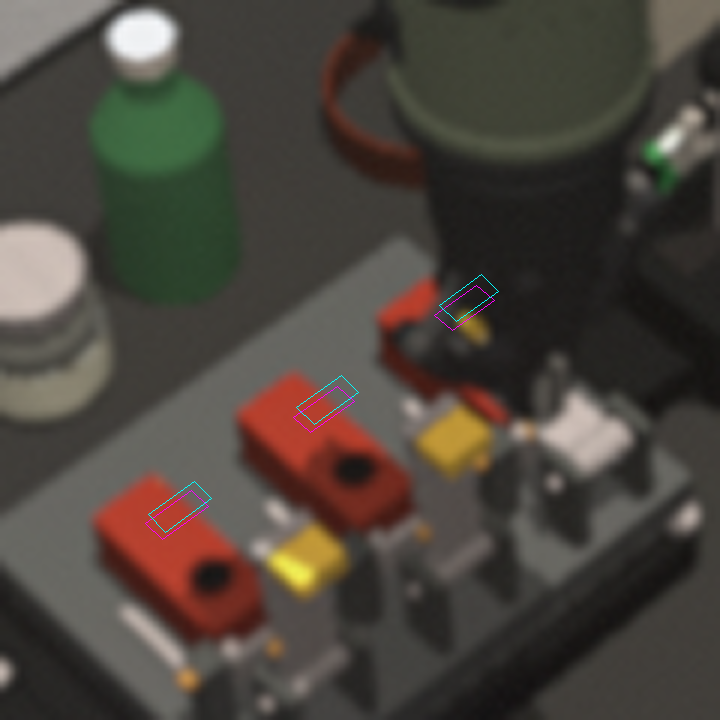

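```bash
python3 -m creep '[{"rx":0,"ry":0,"rz":0,"tx":0,"ty":1,"tz":40,"hand":1},{"rx":0,"ry":0,"rz":0,"tx":0,"ty":1,"tz":81,"hand":1},{"rx":0,"ry":0,"rz":0,"tx":25,"ty":1,"tz":81,"hand":1},{"rx":0,"ry":0,"rz":0,"tx":50,"ty":1,"tz":81,"hand":1},{"rx":0,"ry":0,"rz":0,"tx":68,"ty":1,"tz":83,"hand":1},{"rx":0,"ry":0,"rz":0,"tx":83,"ty":1,"tz":85,"hand":1},{"rx":0,"ry":0,"rz":0,"tx":98,"ty":1,"tz":89,"hand":1},{"rx":0,"ry":0,"rz":0,"tx":111,"ty":1,"tz":95,"hand":1}]' 40
python3 - <<'E'
from h import *
strapview("pics/s28.png")
g=gw([(-.0136,0,0)],G)[0]; go(g[0],g[1],.1738,-.02)
E
```

```text
clock: 39.55
position: [0.5312, 0.0266, 0.1905]
tool_rot: [3.141, 0.001, -0.021]
force: [-0.6, 0.3, 1.0]
grip_width: -0.0001
t [20.  -1.5 15.8] r [ 0.04  0.03 -0.07] pos [0.5324 0.0267 0.1896] rot [ 3.141e+00  1.000e-03 -2.100e-02] t=39.6 w=0.0000 F [-0.6  0.4 -2.2]
```

View pics/s28.png

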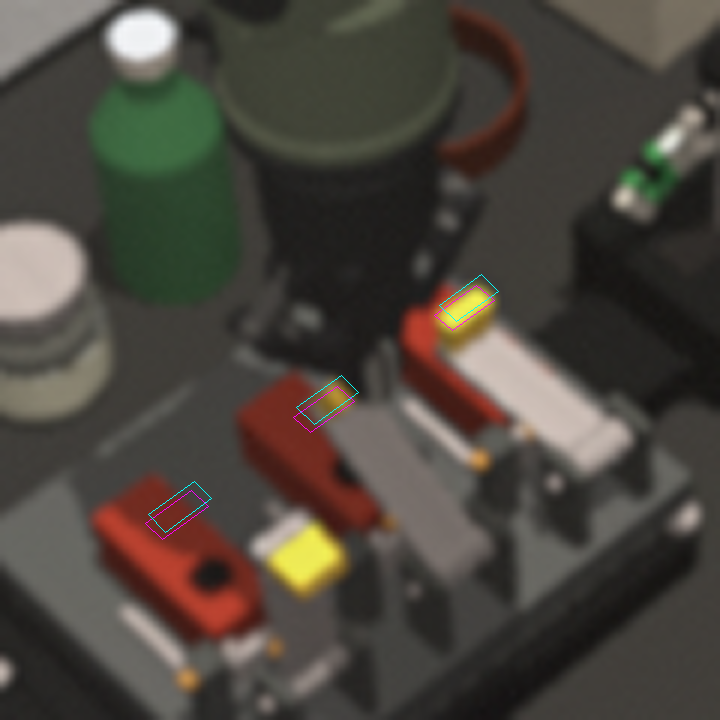

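```bash
python3 -m creep '[{"rx":0,"ry":0,"rz":0,"tx":9,"ty":-1,"tz":7,"hand":1},{"rx":0,"ry":0,"rz":0,"tx":20,"ty":-1,"tz":16,"hand":1},{"rx":0,"ry":0,"rz":0,"tx":25,"ty":-1,"tz":24,"hand":1},{"rx":0,"ry":0,"rz":0,"tx":28,"ty":-1,"tz":30,"hand":1},{"rx":0,"ry":0,"rz":0,"tx":30,"ty":-1,"tz":36,"hand":1},{"rx":0,"ry":0,"rz":0,"tx":31,"ty":-1,"tz":40,"hand":1},{"rx":0,"ry":0,"rz":0,"tx":31,"ty":-1,"tz":41,"hand":1},{"rx":0,"ry":0,"rz":0,"tx":31,"ty":-1,"tz":41,"hand":1}]' 40
python3 -m creep '[{"rx":0,"ry":0,"rz":0,"tx":0,"ty":0,"tz":-45,"hand":1},{"rx":0,"ry":0,"rz":0,"tx":0,"ty":0,"tz":-90,"hand":1},{"rx":0,"ry":0,"rz":0,"tx":0,"ty":0,"tz":-135,"hand":1},{"rx":0,"ry":0,"rz":0,"tx":-45,"ty":-20,"tz":-145,"hand":1},{"rx":0,"ry":0,"rz":0,"tx":-80,"ty":-50,"tz":-145,"hand":1},{"rx":0,"ry":0,"rz":0,"tx":-115,"ty":-75,"tz":-145,"hand":1},{"rx":0,"ry":0,"rz":0,"tx":-143,"ty":-85,"tz":-145,"hand":1},{"rx":0,"ry":0,"rz":0,"tx":-143,"ty":-85,"tz":-140,"hand":1}]' 40
python3 - <<'E'
from h import *
strapview("pics/s29.png")
g=gw([(-.148,0.085,0)],G)[0]; go(g[0],g[1],.204,-.02)
E
```

```text
clock: 40.4
position: [0.561, 0.0277, 0.1502]
tool_rot: [3.142, 0.0, -0.021]
force: [-0.3, -0.0, 0.4]
grip_width: -0.0003
clock: 41.2
position: [0.4175, 0.1172, 0.2912]
tool_rot: [-3.14, -0.001, -0.017]
force: [1.5, -0.1, 0.6]
grip_width: 0.0003
t [ 0.9  0.9 86.3] r [-0.05 -0.04  0.09] pos [0.4188 0.1163 0.2903] rot [-3.141e+00 -1.000e-03 -1.800e-02] t=41.2 w=0.0002 F [-0.2 -1.1  0.8]
```

View pics/s29.png

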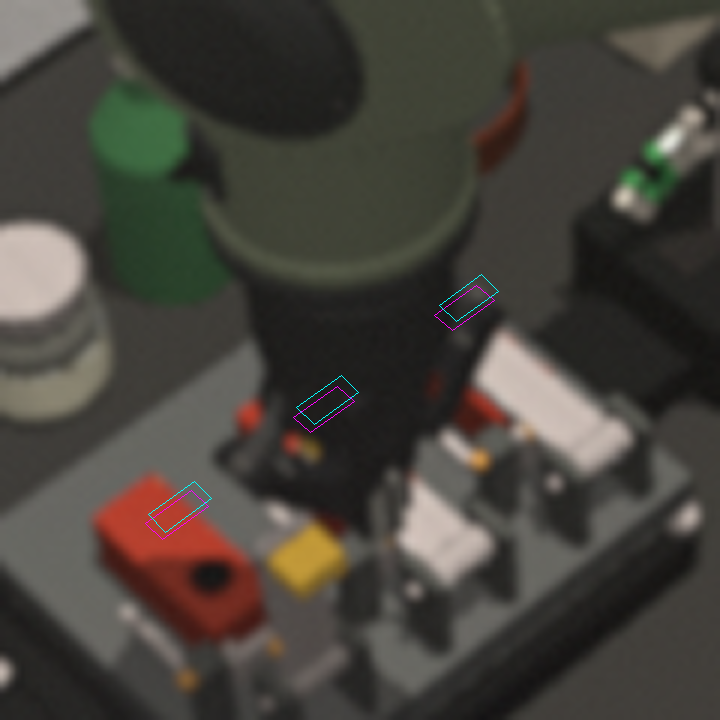

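```bash
python3 -m creep '[{"rx":0,"ry":0,"rz":0,"tx":0,"ty":1,"tz":45,"hand":1},{"rx":0,"ry":0,"rz":0,"tx":0,"ty":1,"tz":86,"hand":1},{"rx":0,"ry":0,"rz":0,"tx":25,"ty":1,"tz":86,"hand":1},{"rx":0,"ry":0,"rz":0,"tx":50,"ty":1,"tz":86,"hand":1},{"rx":0,"ry":0,"rz":0,"tx":68,"ty":1,"tz":88,"hand":1},{"rx":0,"ry":0,"rz":0,"tx":84,"ty":1,"tz":90,"hand":1},{"rx":0,"ry":0,"rz":0,"tx":99,"ty":1,"tz":94,"hand":1},{"rx":0,"ry":0,"rz":0,"tx":112,"ty":1,"tz":100,"hand":1}]' 40
python3 - <<'E'
from h import *
strapview("pics/s30.png")
g=gw([(-.0136,0.085,0)],G)[0]; go(g[0],g[1],.1738,-.02)
E
```

```text
clock: 42.05
position: [0.5334, 0.1116, 0.1901]
tool_rot: [3.141, -0.0, -0.022]
force: [-0.4, -0.8, -0.5]
grip_width: -0.0001
t [19.7 -1.6 15.2] r [ 0.04 -0.02 -0.1 ] pos [0.5344 0.1115 0.189 ] rot [ 3.141 -0.    -0.022] t=42.1 w=-0.0000 F [-0.6 -0.8 -1.6]
```

View pics/s30.png

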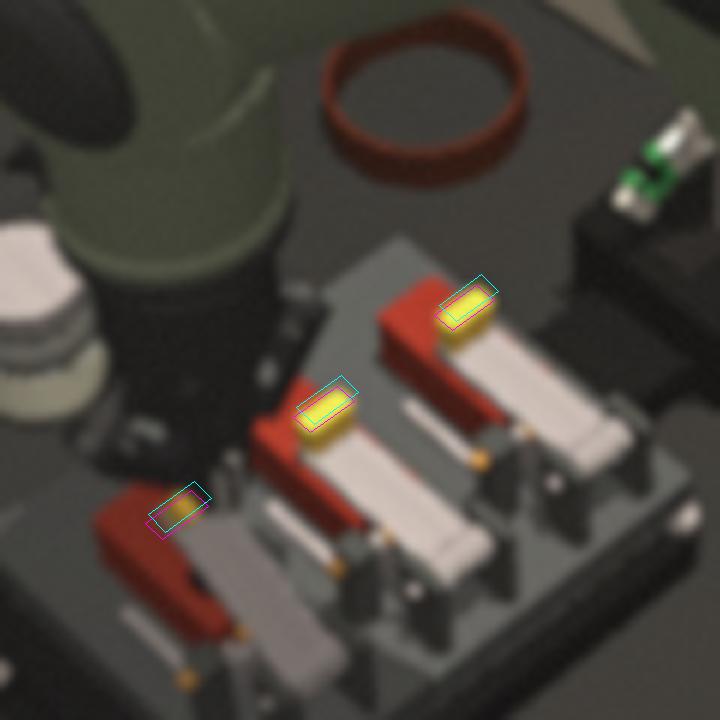

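```bash
python3 -m creep '[{"rx":0,"ry":0,"rz":0,"tx":9,"ty":-1,"tz":7,"hand":1},{"rx":0,"ry":0,"rz":0,"tx":20,"ty":-1,"tz":16,"hand":1},{"rx":0,"ry":0,"rz":0,"tx":25,"ty":-1,"tz":24,"hand":1},{"rx":0,"ry":0,"rz":0,"tx":28,"ty":-1,"tz":30,"hand":1},{"rx":0,"ry":0,"rz":0,"tx":30,"ty":-1,"tz":36,"hand":1},{"rx":0,"ry":0,"rz":0,"tx":31,"ty":-1,"tz":40,"hand":1},{"rx":0,"ry":0,"rz":0,"tx":31,"ty":-1,"tz":41,"hand":1},{"rx":0,"ry":0,"rz":0,"tx":31,"ty":-1,"tz":41,"hand":1}]' 40
python3 -m creep '[{"rx":0,"ry":0,"rz":0,"tx":0,"ty":0,"tz":-45,"hand":1},{"rx":0,"ry":0,"rz":0,"tx":0,"ty":0,"tz":-90,"hand":1},{"rx":0,"ry":0,"rz":0,"tx":0,"ty":0,"tz":-135,"hand":1},{"rx":0,"ry":0,"rz":0,"tx":0,"ty":40,"tz":-145,"hand":1},{"rx":0,"ry":0,"rz":0,"tx":0,"ty":85,"tz":-145,"hand":1},{"rx":0,"ry":0,"rz":0,"tx":0,"ty":130,"tz":-145,"hand":1},{"rx":0,"ry":0,"rz":0,"tx":0,"ty":175,"tz":-145,"hand":0},{"rx":0,"ry":0,"rz":0,"tx":0,"ty":220,"tz":-145,"hand":-0.2}]' 40
python3 -m creep '[{"rx":0,"ry":0,"rz":0,"tx":0,"ty":45,"tz":0,"hand":-0.2},{"rx":0,"ry":0,"rz":0,"tx":0,"ty":90,"tz":0,"hand":-0.2},{"rx":0,"ry":0,"rz":0,"tx":0,"ty":90,"tz":0,"hand":-0.2}]' 40
python3 - <<'E'
from h import *
strapview("pics/s31.png")
f=viewer.grab_frame("top"); crop(f,(190,190,390,340),"pics/t31.png",4)
g=gw([(0,-.26,0)],G)[0]; go(g[0],g[1],.156,-.02)
E
```

```text
clock: 42.9
position: [0.5628, 0.1126, 0.1493]
tool_rot: [-3.142, 0.0, -0.021]
force: [0.1, -0.1, -0.3]
grip_width: 0.0002
clock: 43.7
position: [0.558, -0.1089, 0.2947]
tool_rot: [-3.141, -0.001, -0.02]
force: [1.8, 0.7, -0.2]
grip_width: 0.0283
clock: 44.0
position: [0.5549, -0.2037, 0.2946]
tool_rot: [3.139, -0.0, -0.028]
force: [-0.2, 0.1, 0.1]
grip_width: 0.0512
t [  5.4  34.1 138.3] r [-0.    0.   -0.16] pos [ 0.5561 -0.1982  0.2943] rot [-3.142  0.    -0.023] t=44.1 w=0.0515 F [-0.  -0.2  0. ]
```

View pics/s31.png

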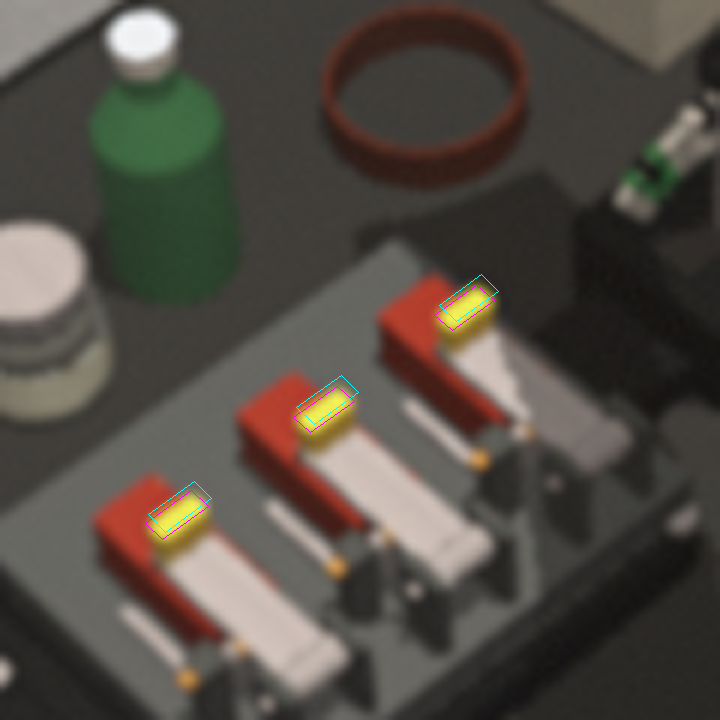

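View pics/t31.png

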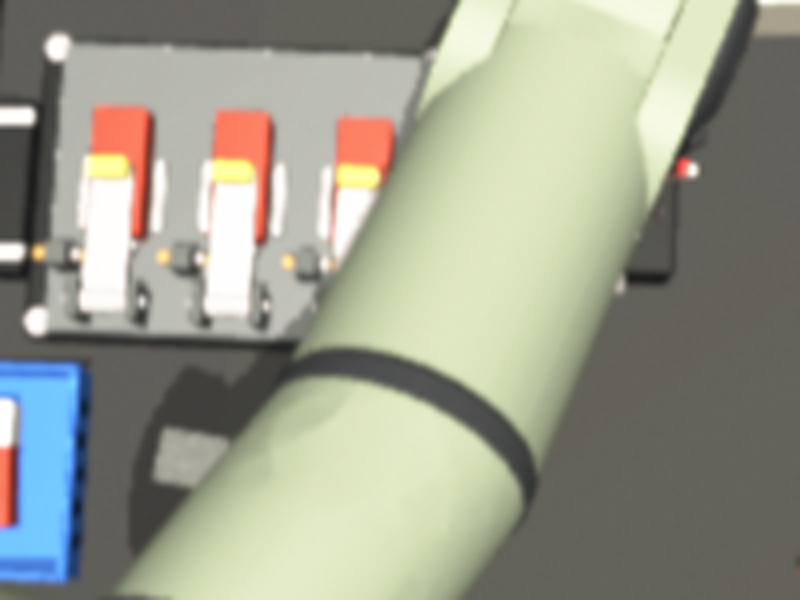

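```bash
python3 -m creep '[{"rx":0,"ry":0,"rz":0,"tx":5,"ty":34,"tz":0,"hand":-0.5},{"rx":0,"ry":0,"rz":0,"tx":5,"ty":34,"tz":0,"hand":-0.5},{"rx":0,"ry":0,"rz":0,"tx":5,"ty":34,"tz":0,"hand":-0.5}]' 20
python3 - <<'E'
from h import *
f=viewer.grab_frame("side");crop(f,(250,130,410,270),"pics/s32.png",4)
g=gw([(0,-.26,0)],G)[0]; go(g[0],g[1],.154,-.02)
E
```

```text
clock: 44.4
position: [0.5609, -0.2307, 0.2942]
tool_rot: [-3.141, 0.0, -0.02]
force: [-0.1, 0.4, 0.0]
grip_width: 0.0642
t [ -0.2   2.5 140.2] r [-0.04  0.01  0.02] pos [ 0.561  -0.2301  0.2942] rot [-3.141  0.    -0.02 ] t=44.5 w=0.0644 F [-0.2 -0.6 -0.8]
```

View pics/s32.png

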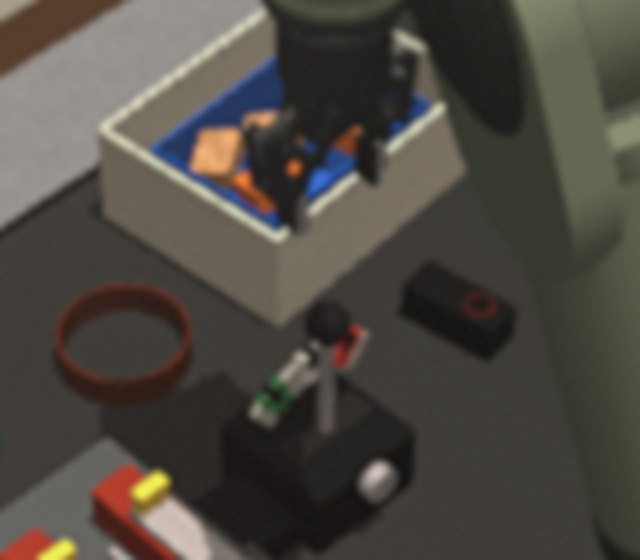

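Lever still upright, ball at (332,211) in the side picture. Descend around it and throw to green.

```bash
python3 -m creep '[{"rx":0,"ry":0,"rz":0,"tx":0,"ty":2.5,"tz":40,"hand":-0.5},{"rx":0,"ry":0,"rz":0,"tx":0,"ty":2.5,"tz":80,"hand":-0.5},{"rx":0,"ry":0,"rz":0,"tx":0,"ty":2.5,"tz":115,"hand":-0.5},{"rx":0,"ry":0,"rz":0,"tx":0,"ty":2.5,"tz":140,"hand":-0.5},{"rx":0,"ry":0,"rz":0,"tx":0,"ty":2.5,"tz":140,"hand":-0.2},{"rx":0,"ry":0,"rz":0,"tx":0,"ty":2.5,"tz":140,"hand":-0.2},{"rx":0,"ry":0,"rz":0,"tx":0,"ty":2.5,"tz":140,"hand":-0.2}]' 20
python3 -m creep '[{"rx":0,"ry":0,"rz":0,"tx":0,"ty":-8,"tz":0,"hand":-0.2},{"rx":0,"ry":0,"rz":0,"tx":0,"ty":-16,"tz":0,"hand":-0.2},{"rx":0,"ry":0,"rz":0,"tx":0,"ty":-24,"tz":0,"hand":-0.2},{"rx":0,"ry":0,"rz":0,"tx":0,"ty":-32,"tz":1,"hand":-0.2},{"rx":0,"ry":0,"rz":0,"tx":0,"ty":-40,"tz":2,"hand":-0.2},{"rx":0,"ry":0,"rz":0,"tx":0,"ty":-48,"tz":3,"hand":-0.2},{"rx":0,"ry":0,"rz":0,"tx":1,"ty":-55,"tz":4,"hand":-0.2},{"rx":0,"ry":0,"rz":0,"tx":1,"ty":-60,"tz":4,"hand":-0.2}]' 20
python3 -m creep '[{"rx":0,"ry":0,"rz":0,"tx":0,"ty":0,"tz":0,"hand":-0.2},{"rx":0,"ry":0,"rz":0,"tx":0,"ty":0,"tz":0,"hand":-0.2},{"rx":0,"ry":0,"rz":0,"tx":0,"ty":0,"tz":0,"hand":-0.5},{"rx":0,"ry":0,"rz":0,"tx":0,"ty":0,"tz":0,"hand":-0.5},{"rx":0,"ry":0,"rz":0,"tx":0,"ty":0,"tz":0,"hand":-0.5}]' 20
python3 - <<'E'
from h import *
f=viewer.grab_frame("side");crop(f,(250,130,410,270),"pics/s33.png",4)
go(z=.3)
E
```

```text
clock: 45.15
position: [0.5617, -0.2337, 0.156]
tool_rot: [3.141, -0.002, -0.02]
force: [0.3, -0.1, 0.3]
grip_width: 0.0515
clock: 45.95
position: [0.5631, -0.1728, 0.15]
tool_rot: [-3.141, 0.0, -0.02]
force: [-0.6, -0.7, 0.4]
grip_width: 0.0514
clock: 46.45
position: [0.563, -0.1742, 0.1502]
tool_rot: [3.142, 0.0, -0.021]
force: [-1.2, 0.4, -0.0]
grip_width: 0.0643
t [  -0.     0.  -149.7] r [0. 0. 0.] pos [ 0.563  -0.1741  0.1503] rot [ 3.142  0.    -0.021] t=46.5 w=0.0640 F [-0.2 -0.2  0.1]
```

View pics/s33.png

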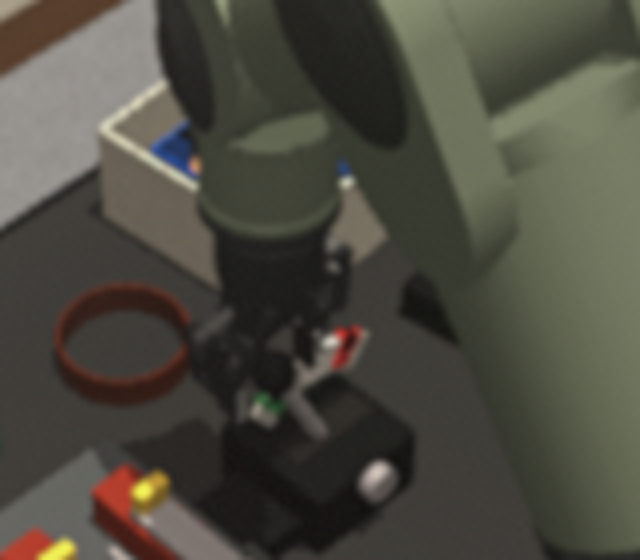

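Lever in green. Rise straight up and back off to the right for a final check.

```bash
python3 -m creep '[{"rx":0,"ry":0,"rz":0,"tx":0,"ty":0,"tz":-30,"hand":-0.5},{"rx":0,"ry":0,"rz":0,"tx":0,"ty":0,"tz":-75,"hand":-0.5},{"rx":0,"ry":0,"rz":0,"tx":0,"ty":0,"tz":-120,"hand":-0.5},{"rx":0,"ry":0,"rz":0,"tx":0,"ty":0,"tz":-150,"hand":-0.5},{"rx":0,"ry":0,"rz":0,"tx":-10,"ty":40,"tz":-150,"hand":-0.5},{"rx":0,"ry":0,"rz":0,"tx":-30,"ty":80,"tz":-150,"hand":-0.5},{"rx":0,"ry":0,"rz":0,"tx":-50,"ty":120,"tz":-150,"hand":-0.5},{"rx":0,"ry":0,"rz":0,"tx":-70,"ty":160,"tz":-150,"hand":-0.5}]' 20
python3 -m creep '[{"rx":0,"ry":0,"rz":0,"tx":-10,"ty":40,"tz":0,"hand":-0.5},{"rx":0,"ry":0,"rz":0,"tx":-20,"ty":80,"tz":0,"hand":-0.5},{"rx":0,"ry":0,"rz":0,"tx":-20,"ty":80,"tz":0,"hand":-0.5},{"rx":0,"ry":0,"rz":0,"tx":-20,"ty":80,"tz":0,"hand":-0.5}]' 20
python3 - <<'E'
from h import *
f=viewer.grab_frame("side");crop(f,(180,160,380,310),"pics/s34.png",4)
b=gw([(0,-.26+.13*np.sin(a),.05+.13*np.cos(a)) for a in(.43,.5,.57)],G)
print("side ball px exp",((proj(f,b)-[180,160])*4).round())
strapview("pics/s35.png")
f=viewer.grab_frame("top");print("top ball",((proj(f,b)-[100,190])*2.5).round());crop(f,(100,190,420,390),"pics/t34.png",2.5)
go()
E
```

```text
clock: 47.3
position: [0.4887, -0.3339, 0.3004]
tool_rot: [3.142, -0.0, -0.021]
force: [0.3, -0.1, -0.5]
grip_width: 0.0641
clock: 47.7
position: [0.4674, -0.4128, 0.3]
tool_rot: [-3.141, 0.0, -0.023]
force: [0.5, 0.5, -0.5]
grip_width: 0.0642
side ball px exp [[552. 253.]
 [544. 263.]
 [536. 273.]]
top ball [[560. 109.]
 [552. 109.]
 [545. 110.]]
t [0. 0. 0.] r [-0.03 -0.01  0.  ] pos [ 0.4687 -0.411   0.3002] rot [-3.141 -0.    -0.019] t=47.9 w=0.0639 F [ 0.6 -0.7 -0.7]
```

View pics/s34.png

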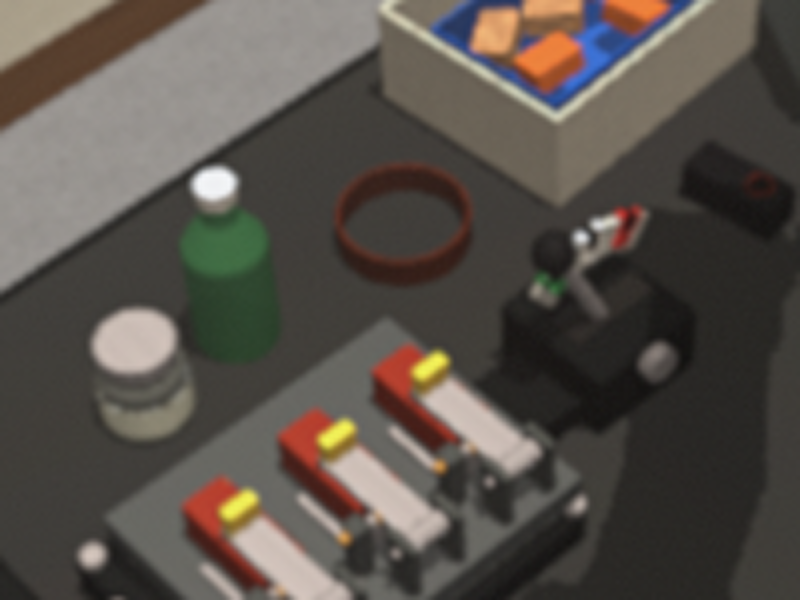

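View pics/t34.png

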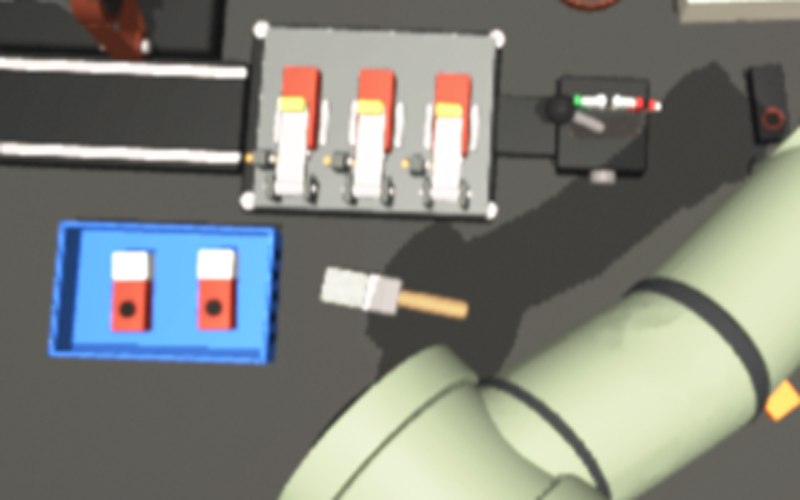

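View pics/s35.png

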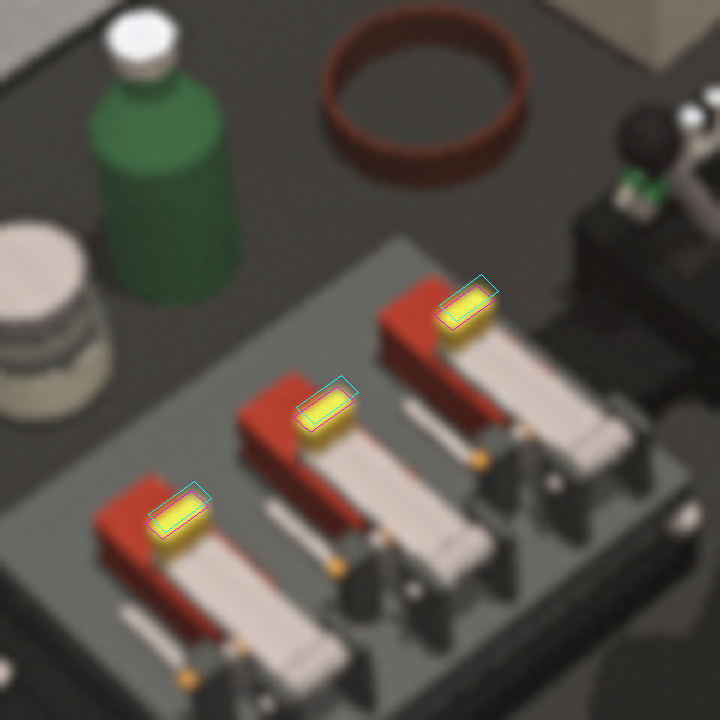

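```bash
python3 - <<'E'
from h import *
from scipy.optimize import least_squares
ft=viewer.grab_frame("top"); fs=viewer.grab_frame("side")
P={"red":("pics/top0.png","pics/side0.png",-.5),"now":(ft["pixels"],fs["pixels"],.5)}
cv2.imwrite("pics/topn.png",ft["pixels"])
for k,(t,s,a) in P.items():
    for f,im,n in((ft,t,"top"),(fs,s,"side")):
        im=cv2.imread(im) if isinstance(im,str) else im
        b=gw([(0,-.26+.13*np.sin(a),.05+.13*np.cos(a))],G)
        q=proj(f,b)[0].round().astype(int)-12
        c=im[q[1]:q[1]+24,q[0]:q[0]+24]
        cv2.imwrite(f"pics/ball_{k}_{n}.png",cv2.resize(c,None,fx=12,fy=12,interpolation=cv2.INTER_CUBIC))
        g=cv2.GaussianBlur(cv2.cvtColor(c,cv2.COLOR_BGR2GRAY).astype(np.float32),(0,0),.7)
        m=(g<38).astype(np.uint8); n2,l,st,ce=cv2.connectedComponentsWithStats(m)
        for i in range(1,n2):
            if st[i,4]>15: print(k,n,"exp",proj(f,b)[0].round(1),"cent",(ce[i]+q).round(1),st[i])
a=[cv2.imread(f"pics/ball_{k}_{n}.png") for k in P for n in("top","side")]
cv2.imwrite("pics/balls.png",cv2.resize(np.vstack([np.hstack(a[:2]),np.hstack(a[2:])]),(576,576)))
for s in np.arange(.4,.58,.03):
    b=gw([(0,-.26+.13*np.sin(s),.05+.13*np.cos(s))],G); print(s.round(2),proj(ft,b).round(1),proj(fs,b).round(1))
E
```

```text
red side exp [346.6 203.7] cent [352.9 204.9] [  8   5  16  16 127]
now side exp [315.9 225.7] cent [317.4 224.7] [10  7  8  8 40]
0.4 [[325.3 233.6]] [[318.8 222.2]]
0.43 [[324.  233.6]] [[317.9 223.3]]
0.46 [[322.6 233.7]] [[317.  224.3]]
0.49 [[321.3 233.7]] [[316.2 225.3]]
0.52 [[320.1 233.8]] [[315.3 226.4]]
0.55 [[318.8 233.9]] [[314.4 227.5]]
```

View pics/balls.png

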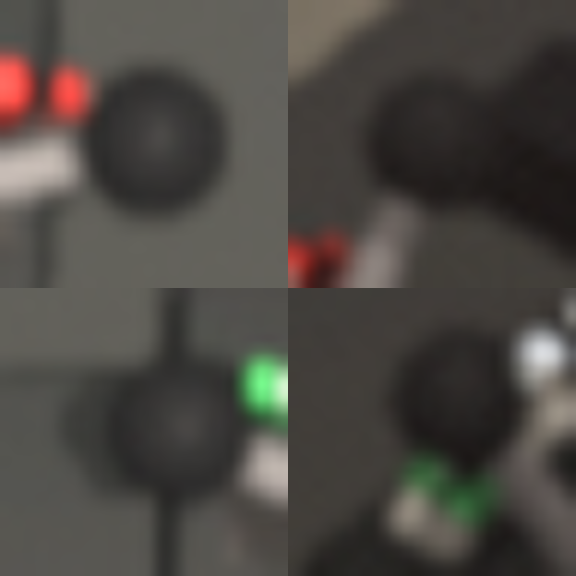

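```bash
python3 - <<'E'
from h import *
g=gw([(0,-.26+.058,0)],G)[0]; print(g); go(g[0],g[1],.30,-.02)
E
```

```text
[ 0.56196027 -0.1744596   0.        ]
t [  88.7 -238.3    0.4] r [-0.01 -0.02  0.05] pos [ 0.4687 -0.411   0.3003] rot [-3.141 -0.    -0.019] t=48.0 w=0.0642 F [-0.   0.6 -0.2]
```

```bash
python3 -m creep '[{"rx":0,"ry":0,"rz":0,"tx":12,"ty":-32,"tz":0,"hand":-0.6},{"rx":0,"ry":0,"rz":0,"tx":28,"ty":-75,"tz":0,"hand":-0.6},{"rx":0,"ry":0,"rz":0,"tx":44,"ty":-118,"tz":0,"hand":-0.6},{"rx":0,"ry":0,"rz":0,"tx":60,"ty":-161,"tz":0,"hand":-0.6},{"rx":0,"ry":0,"rz":0,"tx":76,"ty":-204,"tz":0,"hand":-0.6},{"rx":0,"ry":0,"rz":0,"tx":89,"ty":-238,"tz":0,"hand":-0.6},{"rx":0,"ry":0,"rz":0,"tx":89,"ty":-238,"tz":0,"hand":-0.6},{"rx":0,"ry":0,"rz":0,"tx":89,"ty":-238,"tz":0,"hand":-0.6}]' 20
python3 -c "
from h import *
go(.562,-.1745,.15,-.02)"
```

```text
clock: 48.75
position: [0.5623, -0.1747, 0.3003]
tool_rot: [-3.142, -0.0, -0.018]
force: [0.8, -0.7, -0.1]
grip_width: 0.0684
t [ -0.3  -0.2 150.3] r [-0.  -0.   0.1] pos [ 0.5623 -0.1747  0.3003] rot [-3.142 -0.    -0.018] t=48.8 w=0.0684 F [ 0.8 -0.7 -0.1]
```

```bash
python3 -m creep '[{"rx":0,"ry":0,"rz":0,"tx":0,"ty":0,"tz":40,"hand":-0.6},{"rx":0,"ry":0,"rz":0,"tx":0,"ty":0,"tz":80,"hand":-0.6},{"rx":0,"ry":0,"rz":0,"tx":0,"ty":0,"tz":120,"hand":-0.6},{"rx":0,"ry":0,"rz":0,"tx":0,"ty":0,"tz":148,"hand":-0.6},{"rx":0,"ry":0,"rz":0,"tx":0,"ty":0,"tz":148,"hand":-0.2},{"rx":0,"ry":0,"rz":0,"tx":0,"ty":0,"tz":148,"hand":-0.2},{"rx":0,"ry":0,"rz":0,"tx":0,"ty":0,"tz":148,"hand":-0.2}]' 20
python3 -m creep '[{"rx":0,"ry":0,"rz":0,"tx":0,"ty":-4,"tz":0,"hand":-0.2},{"rx":0,"ry":0,"rz":0,"tx":0,"ty":-8,"tz":0,"hand":-0.2},{"rx":0,"ry":0,"rz":0,"tx":0,"ty":-12,"tz":0,"hand":-0.2},{"rx":0,"ry":0,"rz":0,"tx":0,"ty":-15,"tz":0,"hand":-0.2},{"rx":0,"ry":0,"rz":0,"tx":0,"ty":-15,"tz":0,"hand":-0.2}]' 20
python3 -m creep '[{"rx":0,"ry":0,"rz":0,"tx":0,"ty":5,"tz":0,"hand":-0.2},{"rx":0,"ry":0,"rz":0,"tx":0,"ty":9,"tz":0,"hand":-0.5},{"rx":0,"ry":0,"rz":0,"tx":0,"ty":9,"tz":0,"hand":-0.6},{"rx":0,"ry":0,"rz":0,"tx":0,"ty":9,"tz":0,"hand":-0.6},{"rx":0,"ry":0,"rz":0,"tx":0,"ty":9,"tz":-40,"hand":-0.6},{"rx":0,"ry":0,"rz":0,"tx":0,"ty":9,"tz":-85,"hand":-0.6},{"rx":0,"ry":0,"rz":0,"tx":0,"ty":9,"tz":-130,"hand":-0.6},{"rx":0,"ry":0,"rz":0,"tx":0,"ty":9,"tz":-150,"hand":-0.6}]' 20
python3 -m creep '[{"rx":0,"ry":0,"rz":0,"tx":-15,"ty":40,"tz":0,"hand":-0.6},{"rx":0,"ry":0,"rz":0,"tx":-30,"ty":80,"tz":0,"hand":-0.6},{"rx":0,"ry":0,"rz":0,"tx":-45,"ty":122,"tz":0,"hand":-0.6},{"rx":0,"ry":0,"rz":0,"tx":-60,"ty":165,"tz":0,"hand":-0.6},{"rx":0,"ry":0,"rz":0,"tx":-75,"ty":208,"tz":0,"hand":-0.6},{"rx":0,"ry":0,"rz":0,"tx":-88,"ty":240,"tz":0,"hand":-0.6},{"rx":0,"ry":0,"rz":0,"tx":-88,"ty":240,"tz":0,"hand":-0.6}]' 20
python3 - <<'E'
from h import *
go()
strapview("pics/s36.png")
ft=viewer.grab_frame("top"); fs=viewer.grab_frame("side")
a=[]
for f,q in((ft,(309,222)),(fs,(304,214))):
    a.append(cv2.resize(f["pixels"][q[1]:q[1]+24,q[0]:q[0]+24],None,fx=12,fy=12,interpolation=cv2.INTER_CUBIC))
cv2.imwrite("pics/balls2.png",np.hstack(a))
E
```

```text
clock: 49.45
position: [0.5627, -0.1767, 0.1541]
tool_rot: [3.141, -0.002, -0.021]
force: [-0.9, 0.5, 0.2]
grip_width: 0.0511
clock: 49.95
position: [0.5624, -0.1602, 0.1523]
tool_rot: [-3.141, -0.0, -0.02]
force: [0.2, -0.2, -0.3]
grip_width: 0.0513
clock: 50.75
position: [0.5629, -0.1704, 0.3063]
tool_rot: [3.141, -0.004, -0.021]
force: [-0.0, 0.2, -0.3]
grip_width: 0.0681
clock: 51.45
position: [0.4658, -0.4127, 0.3022]
tool_rot: [3.14, 0.001, -0.027]
force: [0.1, 0.2, 0.6]
grip_width: 0.0684
t [0. 0. 0.] r [0.11 0.07 0.  ] pos [ 0.4658 -0.4127  0.3022] rot [ 3.14e+00  1.00e-03 -2.70e-02] t=51.5 w=0.0684 F [0.1 0.2 0.6]
```

View pics/balls2.png

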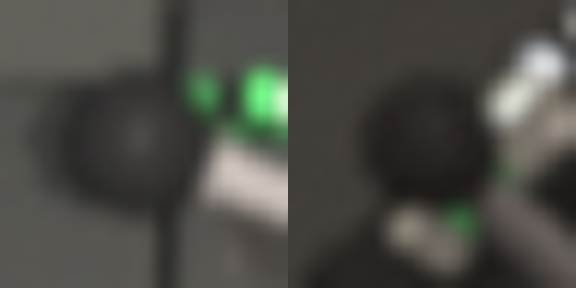

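View pics/s36.png

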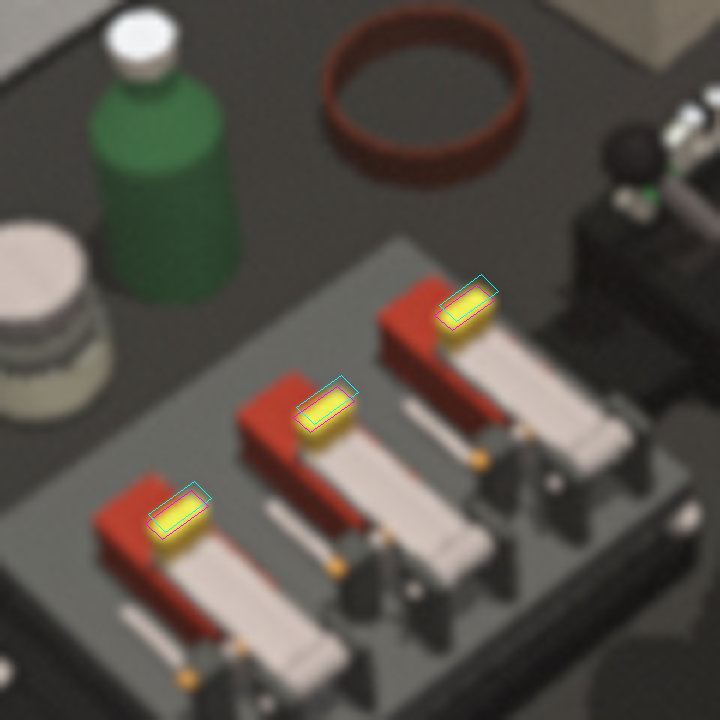

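```bash
python3 - <<'E'
from h import *
ft=viewer.grab_frame("top"); fs=viewer.grab_frame("side")
for s in(-.1,-.05,0,.05,.1):
    b=gw([(0,-.26+.13*np.sin(s),.05+.13*np.cos(s))],G); print(s,proj(ft,b).round(1),proj(fs,b).round(1))
a=cv2.imread("pics/t17.png")[100:260,20:180]; b=cv2.imread("pics/s32.png")[270:430,250:410]
cv2.imwrite("pics/neu.png",np.hstack([cv2.resize(a,None,fx=2.4,fy=2.4),cv2.resize(b,None,fx=2.4,fy=2.4)]))
E
```

```text
-0.1 [[349.3 234. ]] [[334.8 208.6]]
-0.05 [[346.9 233.8]] [[333.2 209.6]]
0 [[344.5 233.7]] [[331.6 210.7]]
0.05 [[342.  233.6]] [[330.  211.9]]
0.1 [[339.6 233.5]] [[328.3 213.2]]
```

View pics/neu.png

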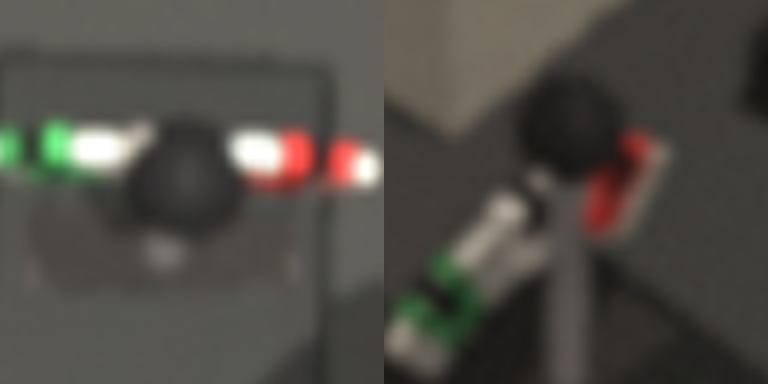

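```bash
python3 -c "
from h import *
go(); print(bot.job_done())"
```

```text
t [0. 0. 0.] r [-0.03 -0.01  0.  ] pos [ 0.4699 -0.4069  0.3022] rot [-3.141 -0.    -0.019] t=51.7 w=0.0678 F [ 0.5 -0.3 -0.2]
the job is handed in; nothing more can be done
None
```

The changeover is done and handed in at about 52 s of the 210 s allowed. The hand-in reported no verdict.

**What I did, in order:**
- I threw the feed lever from red to neutral.
- I put the two ground castings (nests 1 and 2) in the blue basket.
- I laid the three all-red castings in nests 3, 2 and 1.
- I pressed all three straps down.
- I threw the lever to green.

**Last checks, from the camera pictures:**
- **Straps:** all three tabs lie on the outline computed for a fully shut strap.
- **Raw castings:** they lie within about 3 mm of their places at the stop.
- **Ground castings:** both lie flat in the basket.
- **Other bench items:** those I could see had not moved. I did not compare the wrench or the orange and black look-alikes with the start in the final pictures.
- **Lever:** neutral measured about 0.0 rad, well inside its notch.

**Irregular points:**
- **Green notch:** after the first throw the lever measured only about 0.43 to 0.45 rad, at the edge of the 0.43 to 0.57 band. I nudged it further, and it now measures about 0.51 to 0.54 rad by two views that differ slightly.
- **Press force:** pressing strap 1 peaked at about 47 N at the wrist, over the 40 N limit on the arm and gripper body. The fingertips made the contact, so I don't believe it counts. I pressed the other two straps more gently.

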